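Ratchet the ink jars fast in the shaker cradle

ROBOT

A 6-joint arm with a two-finger parallel gripper is mounted at the origin on a cart in front of the work surface, level with it; the furniture and walls round the work are solid. World frame = base frame: x ahead of the robot, y to its left, z up, the work surface at z = 0. Lengths are in mm, angles in rad, forces in N, time in s.
With the tool pointing down it reaches from about 250 to 775 mm from the base axis. Payload 8.9 kg.
Tool frame: the origin (TCP) lies on the centre line of the jaws, within the pads' length; the fingertips stand 25 mm ahead of it and the grasp point (between the pads) lies 6 mm ahead of it (robot.tcp_to_tips is the distance from the TCP to the fingertips, in mm); z points along the fingers, y is the line along which they close (so a half turn about z gives the same grasp; the last joint's range is limited). The gripper opens to 85 mm and grips with 20 to 120 N. Pads are 22 mm wide; open, the fingers measure 114 mm over their backs; the gripper's body (76 mm by 85 mm) begins 54 mm behind the grasp point. The pads swing forward as they close: fully open they stand 13 mm farther back than shut.
Start: joints at [1.004, 0.291, -0.153, 1.127, 0, 1.431], TCP at [217.801, 477.689, 256.305] pointing down, gripper open.
Joint ranges: [-2.52, 2.52], [-0.91, 1.74], [-1.3, 1.37], [-1.96, 2.02], [-1.52, 1.47], [-3.14, 3.14]. Speed limits (rad/s): [2.22, 2.22, 2.79, 3.14, 3.14, 3.14].

INTERFACE

Orientations are given as a rotation vector (axis times angle).
In Python, from station import robot, optics gives the robot as it stands.
- The arm moves only by the tool arm_command, never from a script. Its argument "moves" is one flat list of numbers, 7 for each row, row after row: the shift along the tool's x, y, z as a fraction of full scale, then the turn, a rotation vector about the tool's x, y, z as a fraction of full scale, then the closure, from 0 (fully open) to 1 (shut). A call has 1 to 10 rows; each row shifts and turns the commanded pose from where the row before left it, along the tool's axes as they then stand; what a row does not reach is not made up. Full scale, the value 1, is 0.5 m for a shift and 45 degrees for a turn. A row lasts 1/10 s, in which the tool goes at most 50 mm and 8.59 degrees, less where a joint would pass 70% of its speed; a pose out of reach is approached as far as the arm can. A call with a number of a shift or a turn outside -1 to 1 is refused whole. A call with a gripper value outside its range is refused whole. The fingers move at their own pace and stop on an object; "squeeze" is the grip in N (left out, the last holds). Time passes only in rows, so rows that do not move let the fingers close. It gives the time, the measured TCP pose, the force, the opening and the grip force at its end, in the units of the state.
- robot.observe(): the state, without advancing time (a new reading comes with each control period).
- optics.get_image(name): name is "scene" or "top" or "wrist"; returns the picture (400x640x3 uint8, blue, green, red); there is no depth.
- optics.calibration(name): a dict with "vfov" (degrees; the focal length in pixels is half the picture's height over the tangent of half this angle, whatever the lens; pixels are square), "cx", "cy" (the principal point, pixels), "origin" and "orientation" of the camera in the world. Camera axes: x right, y up, looking along -z (the intrinsics and any distortion apply to the point x, -y, -z); pixel columns grow to the right and rows downward; lengths in mm; the calibration is good to about 2 mm. A picture is of the moment at which its call begins: read the wrist's pose just before it. calibration takes no time and is no camera call; for the wrist camera it gives the pose at the moment of the call.
- robot.finish_job(): hands the job in; it is judged then, once.
The state is a dict: "time_s": time; "joint_pos": joint angles; "qvel": joint speeds; "joint_torque": joint torques, N m; "eef_pos": TCP position; "ee_rot": TCP orientation; "force": force on the tool from outside, world axes, zero at the start; "ft_torque": the same for the moment, N m; "width": finger opening in mm; "finger_force": force on a finger pad.
Only numpy, scipy, OpenCV 4.12 (cv2) and the standard library are available. Lean on these libraries where they do the work, as an engineer would, in place of code of your own. Each camera call takes 0.05 s, during which the arm holds its last target. There are 200 camera calls.

TASK

Stand every squat ink jar (the low ones, each standing by itself; not the taller jars in the group at the left rear or under the riser) upright in the clamping cradle, between its fixed jaw and its geared jaw. Then fit the ratchet wrench over the toothed nut and swing it to and fro until the geared jaw is tight against the jars; leave the jaw to the wrench, do not push it by hand. Then turn the cradle's lock knob clockwise to its stop and lay the wrench flat on the bench again, clear of the cradle, without disturbing the funnel, the timer or the tall jars.

Things in the scene. Friction and masses are not known exactly. Their poses are not given: they have to be found in the camera images.
- cradle: Grey clamping cradle fixed to the bench, base plate 215 x 300 x 10 mm. Origin on the bench; at yaw 0 x away from the robot, y left. Fixed jaw's face at y = +120 mm; the geared jaw faces it and closes towards +y. Both jaws span x = -100 to 100 mm, tops at z = 31 mm. Right of them, axis at x = 50, y = -100 mm, a tower with the toothed nut; in front of that, x = -60, y = -100, the lock knob.
- cradle_floor (a point): On the cradle's floor midway between the open jaws (cradle x 0, y 66, z 10 mm), axes as the cradle's. Floor between the jaws: x = -102 to 102 mm with an end wall (top z = 31 mm) at each end, open gap 108 mm in y. Three jars fit side by side at x = -66, 0, 66 mm.
- jaw (a joint): Travel of the geared jaw towards the fixed jaw in m: 0 open (gap 108 mm), tight on the jars at 0.048 to 0.049 (gap = 0.108 - value), end of travel 0.053. Geared to the nut, 14 mm per rad. Stays where it is left.
- nut (a joint): Turn of the nut in rad, clockwise from above positive: 0 jaw open, about 3.4 jaw tight on the jars. 16 saw teeth, 0.39 rad apart. Its friction (about 0.25 N m) holds it while the wrench slips back.
- nut_seat (a point): On the nut's axis, 86 mm above the bench: where the wrench's origin lies when fully seated. Teeth: outer diameter 49 mm, z = 86 to 104 mm; shoulder on which the wrench's top plate rests at z = 106; above it a 23 mm pilot post, tapered from z = 120 to a point 8 mm across at z = 130, which the wrench's 27 mm hole goes over.
- wrench: Steel ratchet wrench, 0.28 kg, lying on head and tail foot. Origin on the head's axis at its underside, z up, handle along -x. Head 76 mm across, 28 mm tall: skirt (inside 58 mm, z 0 to 20) under a top plate with a 27 mm hole. Handle 18 mm wide, z 20 to 36 mm, out to x = -155; tail foot 20 mm across at x = -146, down to z = 0. Spring pawl (3 N) inside: drives clockwise from above, slips anticlockwise.
- wrench_grip (a point): Middle of the black grip, wrench x = -105, z = 28 mm. On the nut with the handle towards the robot the driving stroke goes left (+y); a stroke begins with up to 0.4 rad of free play. The handle passes above knob, jaws and jars. Force here about 3 N driving, rising steeply once the jaw is tight.
- lock_knob (a joint): Turn of the lock knob in rad, clockwise from above positive: starts at 0 to 0.6 (loose), stop and locked at 2.4. Friction about 0.05 N m; stays where it is left.
- lock_knob_grip (a point): On the knob's vertical axis at the height to grip, 66 mm above the bench. The grip is a bar 14 mm wide, 42 mm long, 32 mm tall, its top 7 mm above this point; its long side lies along this point's x axis and turns with the knob.
- jar1: Squat ink jar with yellow screw lid, 50 mm tall: body 60 mm diameter, lid 63 mm diameter from z = 33 mm up; 0.2 kg, standing upright. Origin at the centre of its underside, z up. Grasp round the lid. One to three such jars are present.
- jar2: Squat ink jar with yellow screw lid, 50 mm tall: body 60 mm diameter, lid 63 mm diameter from z = 33 mm up; 0.2 kg, standing upright. Origin at the centre of its underside, z up. Grasp round the lid. One to three such jars are present.
- jar3: Squat ink jar with yellow screw lid, 50 mm tall: body 60 mm diameter, lid 63 mm diameter from z = 33 mm up; 0.2 kg, standing upright. Origin at the centre of its underside, z up. Grasp round the lid. One to three such jars are present.
- funnel: Bystander: orange funnel standing mouth down, 73 mm diameter, 72 mm tall, at the right rear of the bench; origin at the centre of its underside.
- timer: Bystander: white upright timer, 24 x 62 x 66 mm, at the right front of the bench; origin at the centre of its underside.
- tall_jar: Bystander: ink jar with yellow lid, 70 mm diameter, 76 mm tall, at the left rear beside other tall jars; origin at the centre of its underside.

How it is judged (in metres and radians):
On the way, in this order (a step that is already met when the one before it is completed fails the run):
1. every squat jar stands upright on the cradle's floor between the jaws (x of jar1 in the frame of cradle_floor between -0.085 and 0.085 m and y of jar1 in the frame of cradle_floor between -0.045 and 0.045 m and z of jar1 in the frame of cradle_floor between -0.006 and 0.006 m and angle between each of jar1, jar2, jar3's own z axis and vertical below 0.15 rad and x of jar2 in the frame of cradle_floor between -0.085 and 0.085 m and y of jar2 in the frame of cradle_floor between -0.045 and 0.045 m and z of jar2 in the frame of cradle_floor between -0.006 and 0.006 m and x of jar3 in the frame of cradle_floor between -0.085 and 0.085 m and y of jar3 in the frame of cradle_floor between -0.045 and 0.045 m and z of jar3 in the frame of cradle_floor between -0.006 and 0.006 m and value of joint jaw below 0.04 m), for 0.2 s.
2. with the wrench on the nut, the geared jaw is tight on the jars (x of jar1 in the frame of cradle_floor between -0.085 and 0.085 m and y of jar1 in the frame of cradle_floor between -0.045 and 0.045 m and z of jar1 in the frame of cradle_floor between -0.006 and 0.006 m and angle between each of jar1, jar2, jar3's own z axis and vertical below 0.15 rad and x of jar2 in the frame of cradle_floor between -0.085 and 0.085 m and y of jar2 in the frame of cradle_floor between -0.045 and 0.045 m and z of jar2 in the frame of cradle_floor between -0.006 and 0.006 m and x of jar3 in the frame of cradle_floor between -0.085 and 0.085 m and y of jar3 in the frame of cradle_floor between -0.045 and 0.045 m and z of jar3 in the frame of cradle_floor between -0.006 and 0.006 m and value of joint jaw above 0.0475 m and distance between wrench and nut_seat below 0.012 m), for 0.2 s.
3. the lock knob is turned to its stop (value of joint jaw above 0.0475 m and value of joint lock_knob above 2.2 rad), for 0.2 s.
At the end, for the whole second after the job is handed in: Every squat jar stands upright (tilt under 0.15 rad, within 6 mm of the floor) on the cradle floor between the jaws, jaw joint above 0.0475 m, lock_knob above 2.2 rad, and the wrench lies flat on the bench (origin below 6 mm, tilt under 0.1 rad), all at rest (all of step 3 and x of jar1 in the frame of cradle_floor between -0.085 and 0.085 m and y of jar1 in the frame of cradle_floor between -0.045 and 0.045 m and z of jar1 in the frame of cradle_floor between -0.006 and 0.006 m and angle between each of jar1, jar2, jar3's own z axis and vertical below 0.15 rad and x of jar2 in the frame of cradle_floor between -0.085 and 0.085 m and y of jar2 in the frame of cradle_floor between -0.045 and 0.045 m and z of jar2 in the frame of cradle_floor between -0.006 and 0.006 m and x of jar3 in the frame of cradle_floor between -0.085 and 0.085 m and y of jar3 in the frame of cradle_floor between -0.045 and 0.045 m and z of jar3 in the frame of cradle_floor between -0.006 and 0.006 m and linear speed of each of jar1, jar2, jar3, wrench below 0.03 m/s and height (world z) of wrench below 0.006 m and angle between wrench's own z axis and vertical below 0.1 rad); the robot touches nothing.
It fails at once if the funnel, the timer or the tall jar is moved by more than 4 cm or tipped (distance of any of funnel, timer, tall_jar from where it was at the start of the episode above 0.04 m or angle between any of funnel, timer, tall_jar's own z axis and vertical above 0.5 rad).
It fails at once if the robot pushes the geared jaw itself (over 15 N) (contact force between any of the fingers, the arm and jaw above 15 N).
Of jar1, jar2, jar3 only 1 to 3 are there at a start; the rules pass over those that are not, and their reading is None.
At some moment in a run one of jar1, jar2, jar3 may be knocked a few centimetres aside while the robot is not near it.
It also fails if it takes over 210 s, if anything falls off the work surface, if the arm or the gripper's body presses on something with over 40 N, if the wrist force passes 120 N, or if a joint passes its speed limit or range.

## Working session

There is one attempt and no reset: what is moved stays moved. The work goes in short steps, Python scripts to look and compute and a tool call to move; the robot and the scene stay as the last step left them, time stands still between calls to the robot, and variables do not carry over. Pictures are saved under pics/ and viewed, at most 14 in all, crops included, and the job is handed in when it is done.

Besides the shell and the picture viewer there is one more tool, called after "Emit:" as name(argument=value, ...) on one line, values as JSON. arm_command: Moves the arm, as the interface text tells. Shift numbers are shares of 0.5 m and turn numbers shares of 45 degrees, none past 1 either way. Its arguments: {"type":"object","properties":{"moves":{"type":"array","items":{"type":"number"}},"squeeze":{"type":"number"}},"required":["moves"]}

```bash
mkdir -p pics; ls; python3 - <<'E'
from station import robot, optics
import cv2
s=robot.observe(); print(s)
for n in("top","scene"):
    print(n,optics.calibration(n)); cv2.imwrite(f"pics/{n}0.png",optics.get_image(n))
E
```

```text
pics
{'time_s': 0.0, 'joint_pos': array([ 1.00369667e+00,  2.91297554e-01, -1.54110689e-01,  1.12668954e+00,
       -2.33162403e-06,  1.43152387e+00]), 'qvel': array([ 0.0002154 , -0.00162794,  0.00078705,  0.00043428, -0.00039988,
       -0.00105497]), 'joint_torque': array([-5.80319320e-04, -5.37149978e+01,  3.31366539e+01,  1.59436668e-02,
       -1.32899509e-04, -1.02911386e-05]), 'eef_pos': array([217.58958563, 477.35239644, 255.72913992]), 'ee_rot': array([-6.66820647e-01, -3.06954988e+00,  1.91912498e-03]), 'force': array([-0.24904905,  0.47171259, -1.08041913]), 'ft_torque': array([ 0.02692133, -0.02257721,  0.0426244 ]), 'finger_force': 0.0, 'width': 85.39488234755501}
top {'vfov': 45.229540390437805, 'cx': 324.9140365919998, 'cy': 197.42370686179817, 'origin': array([ 217.19976226,   -7.52007969, 1391.08024483]), 'orientation': array([ 0.16825795, -0.16380913, -1.57772756])}
scene {'vfov': 55.87656540576981, 'cx': 321.4636425699375, 'cy': 195.43277355521076, 'origin': array([-103.20545428, -878.63055063,  609.44291606]), 'orientation': array([ 1.07568814, -0.33714565, -0.53823495])}
```

View pics/top0.png

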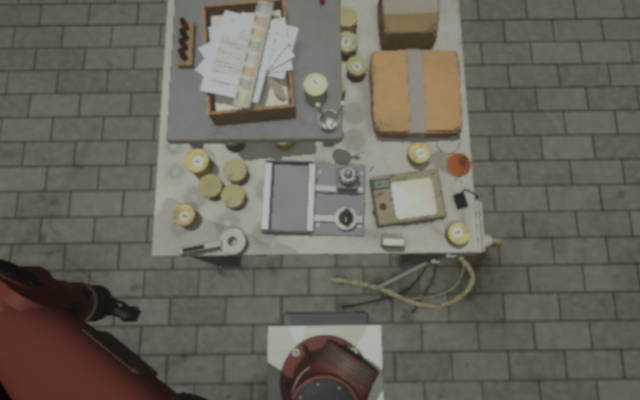

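View pics/scene0.png

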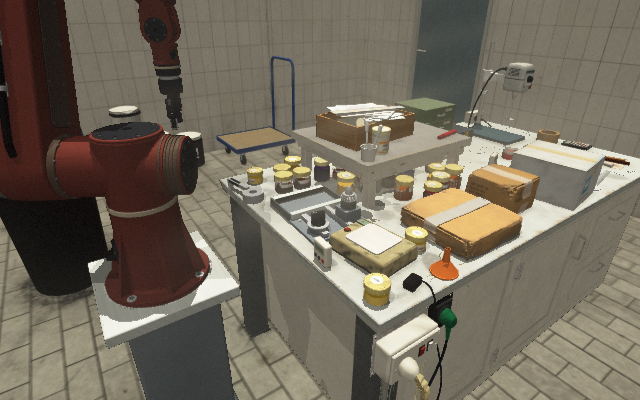

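```bash
cat > h.py <<'E'
from station import robot, optics
import cv2, numpy as np
from scipy.spatial.transform import Rotation as R
def ray(c,u,v):
    f=200/np.tan(np.radians(c["vfov"]/2))
    d=np.array([(u-c["cx"])/f,-(v-c["cy"])/f,-1.])
    return np.array(c["origin"]),R.from_rotvec(c["orientation"]).apply(d)
def hit(c,u,v,z):
    o,d=ray(c,u,v); return (o+d*(z-o[2])/d[2]).round(1)
def proj(c,p):
    q=R.from_rotvec(c["orientation"]).inv().apply(np.array(p)-c["origin"]); f=200/np.tan(np.radians(c["vfov"]/2))
    return (np.array([c["cx"]+f*q[0]/-q[2],c["cy"]-f*q[1]/-q[2]])).round(1)
def snap(n,name=None):
    c=optics.calibration(n); im=optics.get_image(n)
    if name: cv2.imwrite(f"pics/{name}.png",im)
    return c,im
def lids(im,amin=40):
    h=cv2.cvtColor(cv2.GaussianBlur(im,(3,3),0),cv2.COLOR_BGR2HSV)
    m=cv2.inRange(h,(20,70,70),(35,255,255))
    cs,_=cv2.findContours(cv2.morphologyEx(m,cv2.MORPH_CLOSE,np.ones((5,5))),cv2.RETR_EXTERNAL,cv2.CHAIN_APPROX_NONE)
    return [(np.round(cv2.minEnclosingCircle(k)[0],1),round(cv2.minEnclosingCircle(k)[1],1),cv2.contourArea(k)) for k in cs if cv2.contourArea(k)>amin]
E
python3 - <<'E'
from h import *
c=optics.calibration("top"); im=cv2.imread("pics/top0.png"); sc=optics.calibration("scene")
for p,r,a in lids(im):
    w=hit(c,*p,50); w2=hit(c,*p,76)
    print(p,r,a,w,proj(sc,w),proj(sc,w2))
for n,p in dict(basecornTL=(268,160),TR=(366,165),BR=(365,236),BL=(261,233),wr=(233,241),tail=(185,250)).items(): print(n,hit(c,*p,10))
print(hit(c,348,175,104),hit(c,346,216,73))
a=cv2.resize(im[140:265,150:310],None,fx=5,fy=5,interpolation=3)
b=cv2.resize(im[140:260,310:480],None,fx=4.7,fy=4.7,interpolation=3)
cv2.imwrite("pics/a.png",a[:600]);cv2.imwrite("pics/b.png",b)
E
```

```text
[457.  233.5] 11.5 366.5 [ 395.9 -375.1   50. ] [374.9 278.6] [372.4 268.4]
[185.4 215. ] 11.8 358.5 [459. 391.  50.] [255.  168.9] [254.3 163.5]
[214.  178.5] 35.9 1167.5 [564.8 313.5  50. ] [288.5 169.3] [287.6 163.9]
[284.5 144.5] 7.6 64.5 [664.6 110.6  50. ] [340.5 181. ] [339.2 175.2]
[417.5 153.1] 11.2 333.0 [ 632.8 -276.9   50. ] [414.4 229.9] [412.1 222. ]
[353.  64.] 14.9 269.0 [917.7 -96.2  50. ] [432.2 184.3] [430.2 178.3]
[346.5  21.2] 11.7 228.5 [1062.3  -79.7   50. ] [454.4 173.8] [452.4 168.3]
basecornTL [630.1 163.3  10. ]
TR [ 610.4 -129.4   10. ]
BR [ 397.5 -119.9   10. ]
BL [410.3 181.   10. ]
wr [388.1 261.6  10. ]
tail [364.  399.1  10. ]
[555.6 -70.4 104. ] [446.  -63.6  73. ]
```

View pics/a.png

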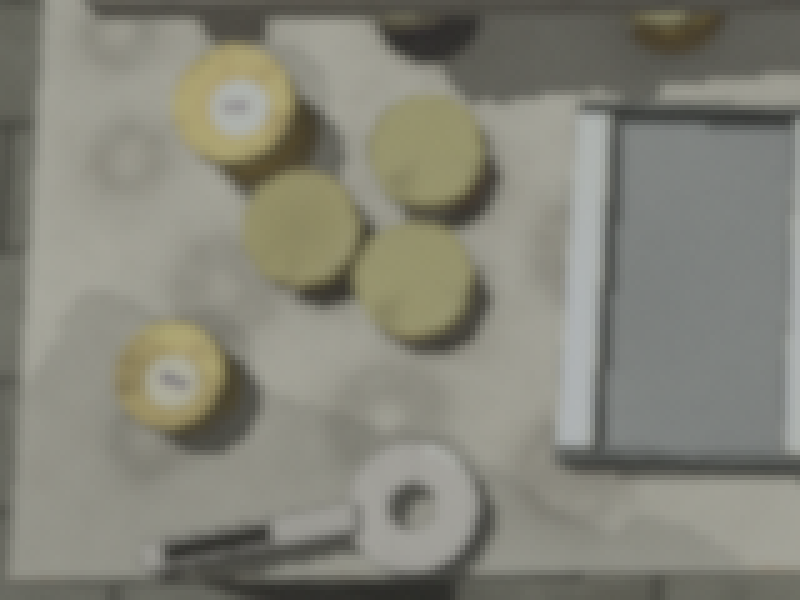

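View pics/b.png

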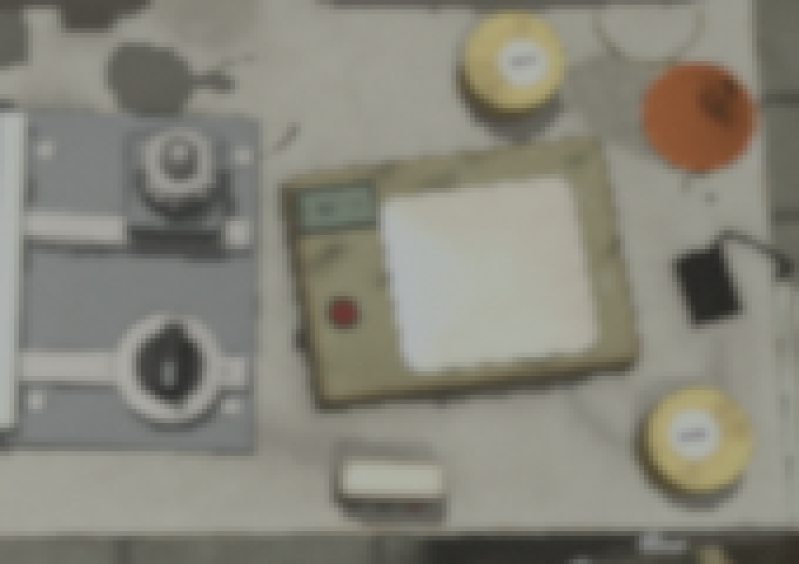

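Emit:
arm_command(moves=[0, 0, 0, 0, 0, -0.158, 0, 0, 0, 0, 0, 0, -0.158, 0, 0, 0, 0, 0, 0, -0.158, 0, -0.082, -0.024, 0, 0, 0, 0, 0, -0.082, -0.024, 0, 0, 0, 0, 0, -0.082, -0.024, 0, 0, 0, 0, 0, -0.082, -0.024, 0, 0, 0, 0, 0, -0.082, -0.024, 0, 0, 0, 0, 0, -0.082, -0.024, 0, 0, 0, 0, 0, 0, 0, 0.06, 0, 0, 0, 0])

```text
time_s: 1.1
eef_pos: [465.8, 391.3, 228.5]
ee_rot: [0.094, 3.133, 0.005]
force: [0.4, 0.8, -1.1]
width: 85.5
finger_force: 0.0
```

```bash
python3 - <<'E'
from h import *
s=robot.observe(); print(s["time_s"],s["eef_pos"],s["joint_pos"].round(2)); M=R.from_rotvec(s["ee_rot"]).as_matrix(); print(M.round(3))
c,im=snap("wrist","w1"); print(c)
for p,r,a in lids(im,100): print(p,r,a,hit(c,*p,50),hit(c,*p,76))
E
```

```text
1.1 [465.84125891 391.32510635 228.53438559] [ 0.58  0.46  0.03  1.13 -0.    0.64]
[[-0.998  0.06   0.007]
 [ 0.06   0.998  0.003]
 [-0.007  0.004 -1.   ]]
{'vfov': 58.82443096296104, 'cx': 318.1123191240018, 'cy': 193.00845691544973, 'origin': array([399.30691693, 395.49522731, 345.93882881]), 'orientation': array([-0.2146763 , -0.20661967,  1.50116776])}
[102.5 391.5] 16.3 312.0 [678.3 158.9  50. ] [653.8 179.7  76. ]
[204. 321.] 18.7 275.5 [602.1 274.5  50. ] [584.3 285.1  76. ]
[226.5 285. ] 122.2 12849.0 [565. 301.  50.] [550.4 309.3  76. ]
[322.5 166. ] 37.3 4154.5 [457.8 396.6  50. ] [452.6 396.5  76. ]
[39.  42.5] 39.7 450.5 [347.8 183.3  50. ] [352.4 201.9  76. ]
```

View pics/w1.png

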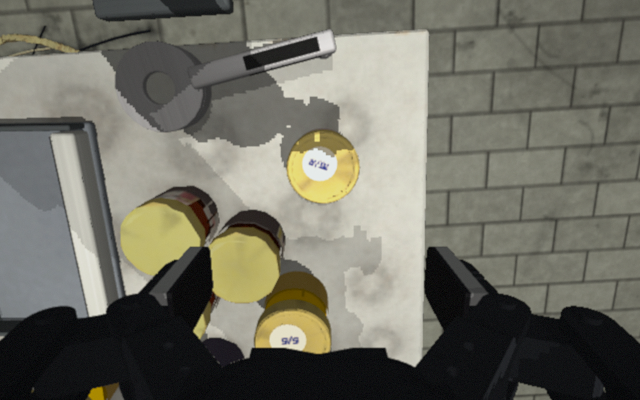

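Emit:
arm_command(moves=[0.009, 0.004, 0.068, 0, 0, 0, 0, 0.009, 0.004, 0.068, 0, 0, 0, 0, 0, 0, 0.068, 0, 0, 0, 0, 0, 0, 0.068, 0, 0, 0, 0, 0, 0, 0, 0, 0, 0, 0, 0, 0, 0, 0, 0, 0, 0])

```text
time_s: 1.75
eef_pos: [450.0, 396.7, 90.8]
ee_rot: [-0.086, -3.139, 0.001]
force: [0.1, -0.2, 0.1]
width: 85.4
finger_force: 0.0
```

```bash
python3 - <<'E'
from h import *
s=robot.observe(); print(s["time_s"],s["eef_pos"]); M=R.from_rotvec(s["ee_rot"]).as_matrix(); print(M.round(3))
c,im=snap("wrist","w2")
for p,r,a in lids(im,1000): print(p,r,a,hit(c,*p,50))
E
```

```text
1.75 [450.00175109 396.69344582  90.76020042]
[[-0.998  0.055 -0.001]
 [ 0.055  0.998 -0.001]
 [ 0.001 -0.001 -1.   ]]
[318.  249.5] 64.6 12432.0 [455.3 396.9  50. ]
```

View pics/w2.png

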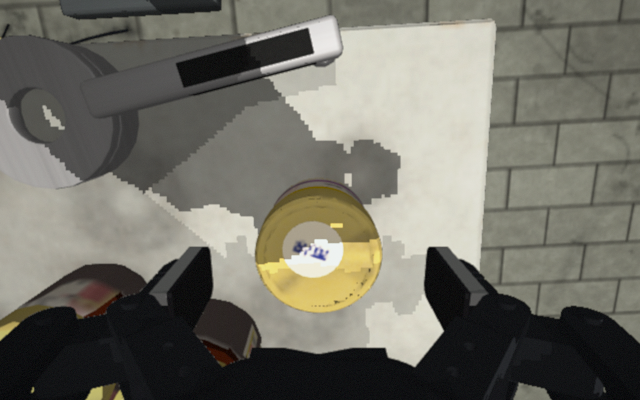

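Emit:
arm_command(moves=[-0.015, 0, 0.04, 0, 0, 0, 0, 0, 0, 0.04, 0, 0, 0, 0, 0, 0, 0, 0, 0, 0, 0, 0, 0, 0, 0, 0, 0, 1, 0, 0, 0, 0, 0, 0, 1, 0, 0, 0, 0, 0, 0, 1, 0, 0, 0, 0, 0, 0, 1, 0, 0, 0, 0, 0, 0, 1, 0, 0, -0.05, 0, 0, 0, 1, 0, 0, -0.1, 0, 0, 0, 1], squeeze=50)

```text
time_s: 2.8
eef_pos: [456.2, 395.0, 124.2]
ee_rot: [-0.087, -3.136, 0.005]
force: [1.1, 0.0, -2.7]
width: 59.6
finger_force: 55.9
```

Emit:
arm_command(moves=[0, 0, -0.1, 0, 0, 0, 1, 0, 0, -0.1, 0, 0, 0, 1, -0.025, -0.095, 0, 0, 0, 0, 1, -0.025, -0.095, 0, 0, 0, 0, 1, -0.025, -0.095, 0, 0, 0, 0, 1, -0.025, -0.095, 0, 0, 0, 0, 1, -0.025, -0.095, 0, 0, 0, 0, 1, -0.025, -0.095, 0, 0, 0, 0, 1, 0, 0, 0, 0, 0, 0, 1, 0, 0, 0, 0, 0, 0, 1])

```text
time_s: 3.8
eef_pos: [517.6, 106.5, 226.4]
ee_rot: [0.091, 3.139, 0.001]
force: [0.0, 0.1, -2.0]
width: 59.9
finger_force: 55.9
```

```bash
python3 - <<'E'
from h import *
s=robot.observe(); print(s["time_s"],s["eef_pos"]); M=R.from_rotvec(s["ee_rot"]).as_matrix(); print(M.round(3))
c,im=snap("wrist","w3")
E
```

```text
3.8 [517.55600401 106.51052642 226.42767802]
[[-0.998  0.058  0.001]
 [ 0.058  0.998  0.   ]
 [-0.001  0.001 -1.   ]]
```

View pics/w3.png

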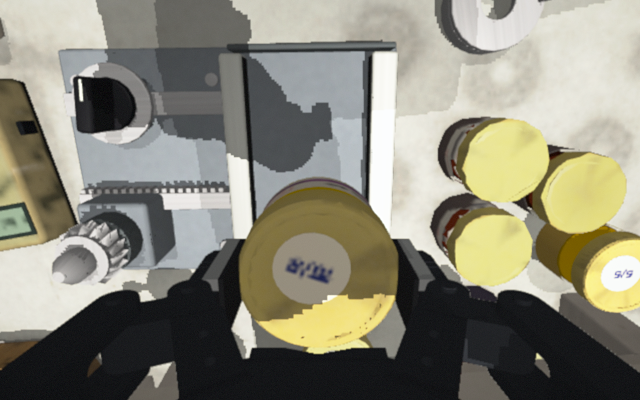

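```bash
python3 - <<'E'
from h import *
c=optics.calibration("wrist"); im=cv2.imread("pics/w3.png")
for n,u,v,z in [("plate corner",60,50,10),("plate left lower",73,180,10),("fix inner near",373,53,31),("fix inner far",368,180,31),("jaw inner near",245,55,31),("jaw inner far",247,190,31),("wall near R",397,42,31),("wall near L",229,45,31),("nut tip",72,268,130),("knob",118,102,73)]: print(n,hit(c,u,v,z))
a=cv2.resize(im[30:290,40:410],None,fx=2.1,fy=2.1,interpolation=cv2.INTER_CUBIC); cv2.imwrite("pics/c3.png",a)
E
```

```text
plate corner [ 399.1 -112.6   10. ]
plate left lower [ 515.7 -128.9   10. ]
fix inner near [419.1 159.   31. ]
fix inner far [526.5 152.8  31. ]
jaw inner near [414.7  53.3  31. ]
jaw inner far [529.7  42.5  31. ]
wall near R [411.7 178.8  31. ]
wall near L [406.4  41.   31. ]
nut tip [551.7 -57.2 130. ]
knob [446.9 -36.2  73. ]
```

View pics/c3.png

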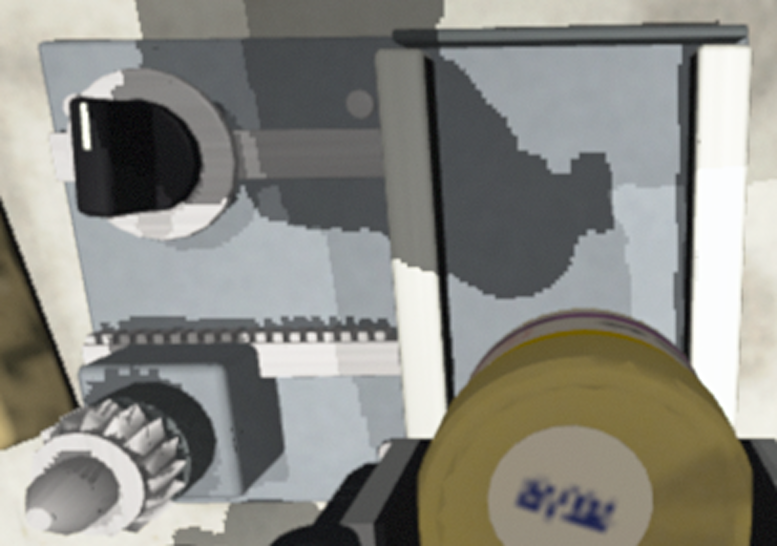

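```bash
cat >> h.py <<'E'
def cr(C,yaw,p): # cradle->world
    return (np.array(C)+R.from_euler('z',yaw).as_matrix()[:2,:2]@np.array(p)).round(1)
E
python3 - <<'E'
from h import *
c=optics.calibration("wrist")
pts=[("plate corner",60,50,10,(-107.5,-150)),("plate left lower",83.8,180,10,None),("fix near",372.4,52.4,31,None),("fix far",369.5,220,31,None),("jaw near",243.8,56,31,None),("jaw far",251,220,31,None),("nut",58,277,130,(50,-100)),("knob",86.7,104,73,(-60,-100))]
for n,u,v,z,_ in pts: print(n,hit(c,u,v,z))
for yaw in(-.05,-.06,-.07):
  print(yaw,[ (hit(c,u,v,z)[:2]-cr((0,0),yaw,q)).round(1) for n,u,v,z,q in pts if q])
  Rm=R.from_euler('z',-yaw).as_matrix()[:2,:2]
  print([ (n,(Rm@hit(c,u,v,z)[:2]).round(1)) for n,u,v,z,q in pts if not q])
E
```

```text
plate corner [ 399.1 -112.6   10. ]
plate left lower [ 516.3 -118.5   10. ]
fix near [418.6 158.5  31. ]
fix far [564.9 153.5  31. ]
jaw near [415.5  52.2  31. ]
jaw far [558.7  43.1  31. ]
nut [557.7 -68.1 130. ]
knob [447.  -59.7  73. ]
-0.05 [array([514. ,  31.8]), array([512.8,  34.3]), array([511.9,  37.2])]
[('plate left lower', array([521.6, -92.5])), ('fix near', array([410.2, 179.2])), ('fix far', array([556.5, 181.5])), ('jaw near', array([412.4,  72.9])), ('jaw far', array([555.8,  71. ]))]
-0.06 [array([515.4,  30.7]), array([513.8,  34.7]), array([512.9,  36.5])]
[('plate left lower', array([522.5, -87.3])), ('fix near', array([408.3, 183.3])), ('fix far', array([554.7, 187.1])), ('jaw near', array([411.6,  77. ])), ('jaw far', array([555.1,  76.5]))]
-0.07 [array([516.8,  29.5]), array([514.8,  35.2]), array([513.8,  35.9])]
[('plate left lower', array([523.3, -82.1])), ('fix near', array([406.5, 187.4])), ('fix far', array([552.8, 192.6])), ('jaw near', array([410.8,  81.1])), ('jaw far', array([554.3,  82.1]))]
```

```bash
python3 - <<'E'
from h import *
c=optics.calibration("wrist");s=robot.observe(); print(hit(c,319,270,s["eef_pos"][2]-1),s["eef_pos"])
E
```

```text
[513.  108.7 225.2] [517.28688043 107.58885777 226.2144433 ]
```

Emit:
arm_command(moves=[-0.068, -0.008, 0, 0, 0, 0, 1, -0.068, -0.008, 0, 0, 0, 0, 1, 0, 0, 0.09, 0, 0, 0, 1, 0, 0, 0.09, 0, 0, 0, 1, 0, 0, 0.09, 0, 0, 0, 1, 0, 0, 0.04, 0, 0, 0, 1, 0, 0, 0, 0, 0, 0, 1, 0, 0, 0, 0, 0, 0, 1])

```text
time_s: 4.65
eef_pos: [585.0, 97.1, 71.2]
ee_rot: [0.084, 3.14, 0.0]
force: [0.2, 0.1, -1.0]
width: 60.1
finger_force: 55.9
```

```bash
python3 - <<'E'
from h import *
c,im=snap("wrist","w4");s=robot.observe(); print(s["eef_pos"],s["force"])
E
```

```text
[585.71497175  96.82061055  72.00180658] [ 0.07853828 -0.1396043  -0.15766041]
```

View pics/w4.png

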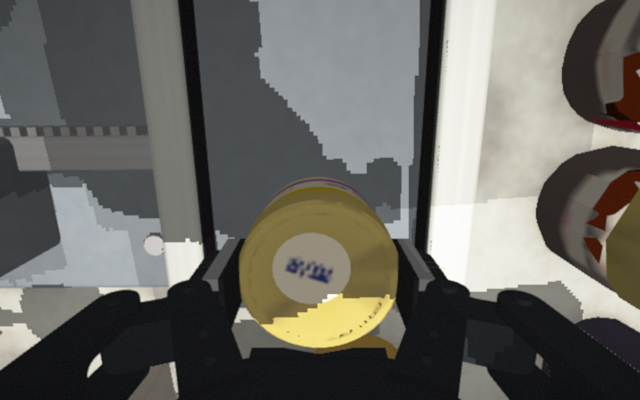

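Emit:
arm_command(moves=[0, 0, 0.008, 0, 0, 0, 1, 0, 0, 0, 0, 0, 0, 1])

```text
time_s: 4.9
eef_pos: [585.3, 96.0, 67.3]
ee_rot: [0.087, 3.139, 0.0]
force: [0.7, -0.2, -2.2]
width: 59.9
finger_force: 55.9
```

```bash
python3 - <<'E'
from h import *
s=robot.observe(); print(s["eef_pos"],s["force"])
E
```

```text
[585.30896333  95.97883399  67.29776255] [ 0.74567426 -0.20659819 -2.24004761]
```

Emit:
arm_command(moves=[0, 0, 0.011, 0, 0, 0, 1, 0, 0, 0.002, 0, 0, 0, 1, 0, 0, 0, 0, 0, 0, 1])

```text
time_s: 5.2
eef_pos: [585.9, 95.5, 62.5]
ee_rot: [0.087, 3.137, -0.0]
force: [-6.7, -0.6, 24.7]
width: 59.9
finger_force: 59.2
```

Emit:
arm_command(moves=[0, 0, 0, 0, 0, 0, 0.12, 0, 0, 0, 0, 0, 0, 0.12, 0, 0, 0, 0, 0, 0, 0.12, 0, 0, -0.03, 0, 0, 0, 0.12, 0, 0, -0.1, 0, 0, 0, 0, 0, 0, -0.1, 0, 0, 0, 0, 0, 0, -0.1, 0, 0, 0, 0, 0, 0, -0.03, 0, 0, 0, 0, 0, 0, 0, 0, 0, 0, 0])

```text
time_s: 6.1
eef_pos: [586.3, 95.8, 242.7]
ee_rot: [0.087, 3.135, 0.001]
force: [-0.1, 0.5, -1.0]
width: 85.4
finger_force: 0.0
```

```bash
python3 - <<'E'
from h import *
s=robot.observe(); print(s["eef_pos"],s["width"])
c,im=snap("wrist","w5")
for p,r,a in lids(im,1000): print("w",p,r,a,hit(c,*p,60))
c,im=snap("top","t5")
for p,r,a in lids(im,100): print("t",p,r,a,hit(c,*p,50))
h=cv2.cvtColor(im,cv2.COLOR_BGR2HSV); m=cv2.inRange(h,(5,120,80),(14,255,255)); m[:, :440]=0
y,x=np.nonzero(m[140:190]); print("funnel",hit(c,x.mean(),y.mean()+140,30),len(x))
E
```

```text
[586.26354192  95.80962048 242.70582728] 85.4225279170617
w [343.4 264.2] 36.7 2396.5 [672.4 115.2  60. ]
w [317.7 173.6] 37.1 4009.0 [585.2  96.1  60. ]
w [560.5 134. ] 122.5 23642.5 [562.4 301.4  60. ]
w [14.4 85.5] 86.7 6485.0 [ 498.9 -145.3   60. ]
t [457.1 233.4] 11.4 356.5 [ 396.1 -375.4   50. ]
t [202. 172.] 24.0 636.5 [584.7 349.   50. ]
t [418.  153.5] 10.9 319.5 [ 631.6 -278.3   50. ]
t [403.  16.] 18.0 119.0 [1077.5 -255.5   50. ]
t [347.  21.] 10.4 130.0 [1062.9  -81.3   50. ]
funnel [ 602.8 -397.8   30. ] 389
```

Emit:
arm_command(moves=[-0.016, -0.0935, 0, 0, 0, 0, 0, -0.016, -0.0935, 0, 0, 0, 0, 0, -0.016, -0.0935, 0, 0, 0, 0, 0, -0.016, -0.0935, 0, 0, 0, 0, 0, -0.016, -0.0935, 0, 0, 0, 0, 0, -0.016, -0.0935, 0, 0, 0, 0, 0, -0.016, -0.0935, 0, 0, 0, 0, 0, -0.016, -0.0935, 0, 0, 0, 0, 0, 0, 0, 0.08, 0, 0, 0, 0, 0, 0, 0.08, 0, 0, 0, 0])

```text
time_s: 7.2
eef_pos: [627.4, -283.2, 157.0]
ee_rot: [-0.091, -3.14, -0.0]
force: [0.1, 1.3, -0.5]
width: 85.6
finger_force: 0.0
```

Emit:
arm_command(moves=[0, 0, 0, 0, 0, 0, 0, 0, 0, 0, 0, 0, 0, 0])

```text
time_s: 7.4
eef_pos: [626.9, -280.6, 158.5]
ee_rot: [-0.087, -3.137, -0.003]
force: [1.0, -0.8, 0.3]
width: 85.7
finger_force: 0.0
```

```bash
python3 - <<'E'
from h import *
s=robot.observe(); print(s["eef_pos"],s["width"])
c,im=snap("wrist","w6")
for p,r,a in lids(im,1000): print("w",p,r,a,hit(c,*p,50))
E
```

```text
[ 626.88593447 -280.57439876  158.54827171] 85.67638710255447
w [315.3 208.1] 47.1 6648.0 [ 632.2 -282.1   50. ]
w [503.   12.2] 37.1 1399.5 [ 519.  -166.1   50. ]
w [368.5  41. ] 174.4 15539.0 [ 530.3 -244.6   50. ]
```

View pics/w6.png

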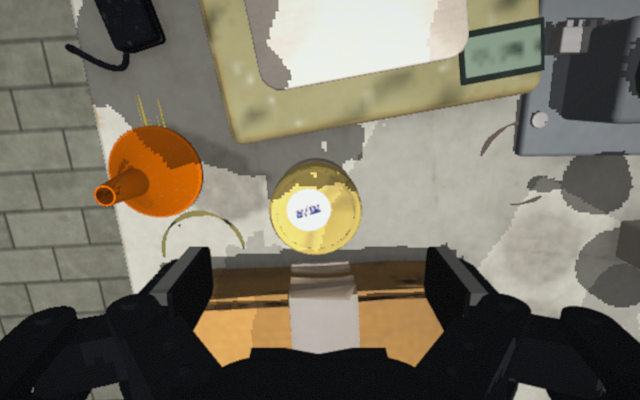

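Emit:
arm_command(moves=[-0.0104, -0.0024, 0.071, 0, 0, 0, 0, 0, 0, 0.071, 0, 0, 0, 0, 0, 0, 0.071, 0, 0, 0, 0, 0, 0, 0, 0, 0, 0, 0, 0, 0, 0, 0, 0, 0, 1, 0, 0, 0, 0, 0, 0, 1, 0, 0, 0, 0, 0, 0, 1, 0, 0, 0, 0, 0, 0, 1, 0, 0, -0.05, 0, 0, 0, 1, 0, 0, -0.1, 0, 0, 0, 1])

```text
time_s: 8.45
eef_pos: [631.5, -281.8, 127.9]
ee_rot: [-0.087, -3.137, -0.003]
force: [0.5, -1.1, -2.2]
width: 59.7
finger_force: 54.9
```

Emit:
arm_command(moves=[0, 0, -0.1, 0, 0, 0, 1, 0, 0, -0.1, 0, 0, 0, 1, 0.034, 0.0935, 0, 0, 0, 0, 1, 0.034, 0.0935, 0, 0, 0, 0, 1, 0.034, 0.0935, 0, 0, 0, 0, 1, 0.034, 0.0935, 0, 0, 0, 0, 1, 0.034, 0.0935, 0, 0, 0, 0, 1, 0.034, 0.0935, 0, 0, 0, 0, 1, 0.034, 0.0935, 0, 0, 0, 0, 1, 0.034, 0.0935, 0, 0, 0, 0, 1])

```text
time_s: 9.45
eef_pos: [517.9, 100.1, 231.0]
ee_rot: [0.087, 3.136, 0.001]
force: [0.9, -0.3, -1.8]
width: 59.8
finger_force: 55.0
```

Emit:
arm_command(moves=[0, 0, 0, 0, 0, 0, 1, 0, 0, 0, 0, 0, 0, 1])

```text
time_s: 9.65
eef_pos: [518.4, 99.4, 230.6]
ee_rot: [0.083, 3.137, -0.0]
force: [-0.1, -0.5, -2.4]
width: 59.1
finger_force: 55.0
```

```bash
python3 - <<'E'
from h import *
s=robot.observe(); print(s["eef_pos"],s["ee_rot"])
c,im=snap("wrist","w7")
for p,r,a in lids(im,1000): print("w",p,r,a,hit(c,*p,s["eef_pos"][2]-1))
E
```

```text
[518.42392563  99.37431123 230.57329738] [ 8.27394500e-02  3.13676846e+00 -9.23240411e-05]
w [329.2 270.2] 91.5 19951.5 [514.4 104.3 229.6]
w [558.5 216.5] 119.6 21759.0 [497.7 186.  229.6]
w [ 19.8 161.5] 86.8 7502.0 [468.4   1.4 229.6]
```

Emit:
arm_command(moves=[0.002, 0, 0.09, 0, 0, 0, 1, 0, 0, 0.09, 0, 0, 0, 1, 0, 0, 0.09, 0, 0, 0, 1, 0, 0, 0.05, 0, 0, 0, 1, 0, 0, 0.01, 0, 0, 0, 1, 0, 0, 0.005, 0, 0, 0, 1, 0, 0, 0, 0, 0, 0, 1])

```text
time_s: 10.4
eef_pos: [517.9, 96.3, 63.3]
ee_rot: [0.091, 3.139, -0.002]
force: [-9.8, -1.6, 27.4]
width: 59.4
finger_force: 77.2
```

Emit:
arm_command(moves=[0, 0, 0, 0, 0, 0, 0.12, 0, 0, 0, 0, 0, 0, 0.12, 0, 0, 0, 0, 0, 0, 0.12, 0, 0, -0.03, 0, 0, 0, 0.12, 0, 0, -0.1, 0, 0, 0, 0, 0, 0, -0.1, 0, 0, 0, 0, 0, 0, -0.1, 0, 0, 0, 0, 0, 0, -0.03, 0, 0, 0, 0, 0, 0, 0, 0, 0, 0, 0])

```text
time_s: 11.3
eef_pos: [518.8, 98.1, 243.7]
ee_rot: [0.088, 3.135, 0.001]
force: [-0.6, -0.1, -0.2]
width: 85.5
finger_force: 0.0
```

```bash
python3 - <<'E'
from h import *
s=robot.observe(); print(s["eef_pos"],s["width"])
c,im=snap("wrist","w8")
for p,r,a in lids(im,1000): print("w",p,r,a,hit(c,*p,60))
E
```

```text
[518.76893277  98.05555365 243.68301304] 85.51050001919045
w [343.9 326.8] 43.1 3237.5 [673.  115.5  60. ]
w [320.  205.5] 71.8 7771.5 [547.   98.7  60. ]
w [553.5 210. ] 117.1 21680.5 [562.7 306.6  60. ]
w [ 27.  160.5] 86.8 8250.0 [ 492.6 -150.4   60. ]
```

Emit:
arm_command(moves=[0.019, -0.096, 0, 0, 0, 0, 0, 0.019, -0.096, 0, 0, 0, 0, 0, 0.019, -0.096, 0, 0, 0, 0, 0, 0.019, -0.096, 0, 0, 0, 0, 0, 0.019, -0.096, 0, 0, 0, 0, 0, 0.019, -0.096, 0, 0, 0, 0, 0, 0.019, -0.096, 0, 0, 0, 0, 0, 0.019, -0.096, 0, 0, 0, 0, 0, 0.019, -0.096, 0, 0, 0, 0, 0, 0.019, -0.096, 0, 0, 0, 0, 0])

```text
time_s: 12.35
eef_pos: [393.8, -377.1, 238.8]
ee_rot: [-0.088, -3.139, -0.004]
force: [1.4, -0.3, 0.3]
width: 85.6
finger_force: 0.0
```

Emit:
arm_command(moves=[0, 0, 0.09, 0, 0, 0, 0, 0, 0, 0.07, 0, 0, 0, 0, 0, 0, 0, 0, 0, 0, 0, 0, 0, 0, 0, 0, 0, 0])

```text
time_s: 12.75
eef_pos: [394.8, -375.0, 160.1]
ee_rot: [-0.087, -3.138, -0.004]
force: [0.4, 1.0, 1.4]
width: 85.4
finger_force: 0.0
```

```bash
python3 - <<'E'
from h import *
s=robot.observe(); print(s["eef_pos"],s["width"],s["ee_rot"])
c,im=snap("wrist","w9")
for p,r,a in lids(im,1000): print("w",p,r,a,hit(c,*p,50))
E
```

```text
[ 394.83213263 -375.01280872  160.08967622] 85.35153414633379 [-0.08726592 -3.13849039 -0.00350576]
w [495.9 275.4] 148.2 16399.0 [ 457.8 -251.2   50. ]
w [308.5 198.6] 48.1 6738.0 [ 393.8 -380.6   50. ]
w [289.5  87. ] 76.6 1392.0 [ 321.8 -387.9   50. ]
```

Emit:
arm_command(moves=[0, -0.011, 0.072, 0, 0, 0, 0, 0, 0, 0.072, 0, 0, 0, 0, 0, 0, 0.072, 0, 0, 0, 0, 0, 0, 0, 0, 0, 0, 0, 0, 0, 0, 0, 0, 0, 1, 0, 0, 0, 0, 0, 0, 1, 0, 0, 0, 0, 0, 0, 1, 0, 0, 0, 0, 0, 0, 1, 0, 0, -0.05, 0, 0, 0, 1, 0, 0, -0.1, 0, 0, 0, 1])

```text
time_s: 13.8
eef_pos: [394.2, -379.9, 128.1]
ee_rot: [-0.087, -3.138, -0.004]
force: [0.6, -1.2, -1.6]
width: 59.6
finger_force: 55.7
```

Emit:
arm_command(moves=[0, 0, -0.1, 0, 0, 0, 1, 0, 0, -0.1, 0, 0, 0, 1, -0.0057, 0.0972, 0, 0, 0, 0, 1, -0.0057, 0.0972, 0, 0, 0, 0, 1, -0.0057, 0.0972, 0, 0, 0, 0, 1, -0.0057, 0.0972, 0, 0, 0, 0, 1, -0.0057, 0.0972, 0, 0, 0, 0, 1, -0.0057, 0.0972, 0, 0, 0, 0, 1, -0.0057, 0.0972, 0, 0, 0, 0, 1, -0.0057, 0.0972, 0, 0, 0, 0, 1])

```text
time_s: 14.8
eef_pos: [440.0, 7.6, 230.2]
ee_rot: [0.087, 3.136, -0.001]
force: [0.4, 0.4, -1.7]
width: 60.0
finger_force: 55.7
```

Emit:
arm_command(moves=[-0.0057, 0.0972, 0, 0, 0, 0, 1, -0.0057, 0.0972, 0, 0, 0, 0, 1, 0, 0, 0.03, 0, 0, 0, 1, 0, 0, 0, 0, 0, 0, 1, 0, 0, 0, 0, 0, 0, 1])

```text
time_s: 15.3
eef_pos: [450.7, 102.2, 214.2]
ee_rot: [0.087, 3.139, -0.0]
force: [0.1, -0.5, -1.8]
width: 59.9
finger_force: 55.7
```

```bash
python3 - <<'E'
from h import *
s=robot.observe(); print(s["eef_pos"],s["width"],s["ee_rot"])
c,im=snap("top","t10")
for p,r,a in lids(im,100): print("t",p,r,a,hit(c,*p,60))
cv2.imwrite("pics/t10c.png",cv2.resize(im[130:270,150:480],None,fx=2.4,fy=2.4,interpolation=2))
E
```

```text
[450.67646616 102.20730748 214.15669727] 59.89537728449592 [ 8.72266934e-02  3.13902341e+00 -2.56922594e-04]
t [295.5 178.5] 18.8 153.5 [559.   77.8  60. ]
t [208. 173.] 27.8 856.0 [578.7 328.9  60. ]
t [346.5  20.5] 10.8 184.0 [1058.4  -79.2   60. ]
```

View pics/t10c.png

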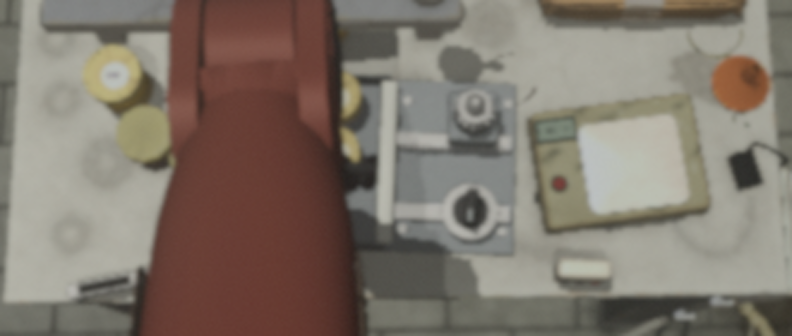

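Emit:
arm_command(moves=[0, 0, 0.09, 0, 0, 0, 1, 0, 0, 0.09, 0, 0, 0, 1, 0, 0, 0.09, 0, 0, 0, 1, 0, 0, 0.02, 0, 0, 0, 1, 0, 0, 0.009, 0, 0, 0, 1, 0, 0, 0.003, 0, 0, 0, 1, 0, 0, 0, 0, 0, 0, 1])

```text
time_s: 16.05
eef_pos: [448.9, 101.5, 65.6]
ee_rot: [-0.089, -3.138, 0.001]
force: [-22.3, -3.7, 47.9]
width: 59.7
finger_force: 63.0
```

Emit:
arm_command(moves=[0, 0, 0, 0, 0, 0, 0.12, 0, 0, 0, 0, 0, 0, 0.12, 0, 0, 0, 0, 0, 0, 0.12, 0, 0, -0.03, 0, 0, 0, 0.12, 0, 0, -0.1, 0, 0, 0, 0, 0.08, 0, -0.1, 0, 0, 0, 0, 0.08, 0, -0.1, 0, 0, 0, 0, 0.08, 0, -0.06, 0, 0, 0, 0, 0.08, 0, 0, 0, 0, 0, 0, 0, 0, 0, 0, 0, 0, 0])

```text
time_s: 17.05
eef_pos: [304.6, 110.4, 235.8]
ee_rot: [-0.086, -3.14, -0.0]
force: [-0.8, 0.7, -0.7]
width: 85.6
finger_force: 0.0
```

```bash
python3 - <<'E'
from h import *
s=robot.observe(); print(s["eef_pos"],s["width"],s["ee_rot"])
c,im=snap("wrist","w11")
for p,r,a in lids(im,500): print("w",p,r,a,hit(c,*p,60))
E
```

```text
[304.58734416 110.39324845 235.77993698] 85.59697641274 [-8.61706615e-02 -3.14017032e+00 -3.07525847e-04]
w [ 41.4 320.3] 45.9 1632.0 [ 428.8 -159.    60. ]
w [317.3 315.4] 39.8 3999.0 [437.6 102.9  60. ]
w [169. 146.] 106.7 1727.5 [271.1 -10.9  60. ]
```

View pics/w11.png

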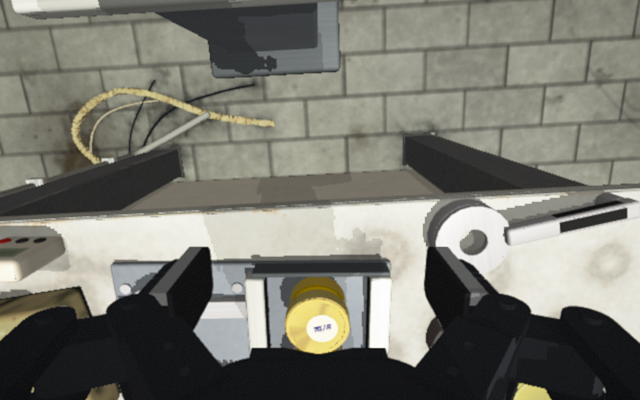

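```bash
python3 - <<'E'
from h import *
c,im=snap("top","t12"); c2=optics.calibration("wrist"); print(hit(c2,318,326,60))
for p,r,a in lids(im,50): print("t",p,r,a,hit(c,*p,60))
c,im2=snap("scene","s12")
a=cv2.resize(im[140:260,230:400],None,fx=4,fy=4,interpolation=2); b=cv2.resize(im2[160:270,240:410],None,fx=4,fy=4,interpolation=2)
b=b[60:]; 
cv2.imwrite("pics/ab12.png",cv2.resize(np.vstack([a[:, :680],b[:, :680]]),None,fx=.69,fy=.69,interpolation=3))
E
```

```text
[453.6 102.8  60. ]
t [235. 177.] 15.1 154.5 [565.8 251.1  60. ]
t [288.5 194. ] 34.2 912.5 [513.8  97.7  60. ]
t [208.  172.4] 27.3 890.5 [580.5 329.   60. ]
t [285. 145.] 8.1 66.5 [659.7 108.3  60. ]
t [354.5  64. ] 13.3 271.0 [ 912.4 -100.1   60. ]
t [410.1  16. ] 25.1 70.5 [1070.7 -275.6   60. ]
t [346.   20.5] 10.9 205.5 [1058.4  -77.7   60. ]
```

View pics/ab12.png

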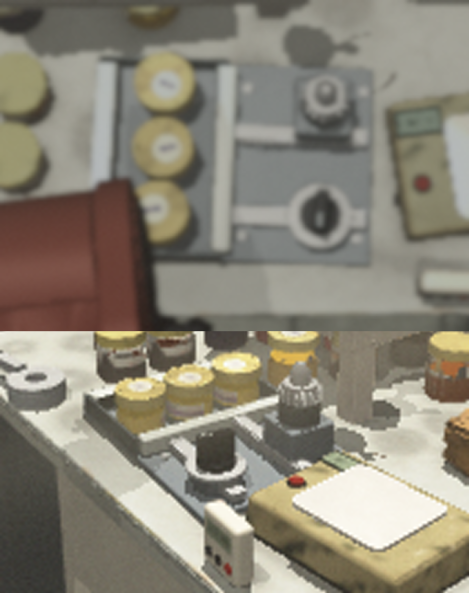

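Emit:
arm_command(moves=[-0.0173, 0.086, 0, 0, 0, 0, 0, -0.0173, 0.086, 0, 0, 0, 0, 0, -0.0173, 0.086, 0, 0, 0, 0, 0, -0.0173, 0.086, 0, 0, 0, 0, 0, -0.0173, 0.086, 0, 0, 0, 0, 0, -0.0173, 0.086, 0, 0, 0, 0, 0])

```text
time_s: 17.8
eef_pos: [375.6, 367.3, 233.9]
ee_rot: [-0.088, -3.14, 0.001]
force: [0.3, -0.8, 0.5]
width: 85.4
finger_force: 0.0
```

Emit:
arm_command(moves=[0, 0, 0, 0, 0, 0.19, 0, 0, 0, 0, 0, 0, 0.19, 0, 0, 0, 0, 0, 0, 0.19, 0, 0, 0, 0, 0, 0, 0.19, 0, 0, 0, 0, 0, 0, 0.19, 0, 0, 0, 0, 0, 0, 0.19, 0, 0, 0, 0, 0, 0, 0.19, 0, 0, 0, 0, 0, 0, 0.19, 0, 0, 0, 0, 0, 0, 0.19, 0, 0, 0, 0, 0, 0, 0, 0])

```text
time_s: 18.8
eef_pos: [375.3, 365.3, 234.0]
ee_rot: [-2.025, -2.401, 0.002]
force: [-0.8, 0.1, -0.4]
width: 85.3
finger_force: 0.0
```

```bash
python3 - <<'E'
from h import *
c=optics.calibration("wrist")
s=robot.observe(); print(s["eef_pos"],s["joint_pos"].round(2)); print(R.from_rotvec(s["ee_rot"]).as_matrix().round(3))
c,im=snap("wrist","w13")
g=cv2.cvtColor(im,cv2.COLOR_BGR2GRAY); m=(g<55).astype(np.uint8)*255; m[260:]=0
cs,_=cv2.findContours(m,0,1)
for k in cs:
    if cv2.contourArea(k)>200:
        r=cv2.minAreaRect(k); b=cv2.boxPoints(r); print(cv2.contourArea(k),np.round(r[0],1),np.round(r[1],1),r[2], hit(c,*r[0],36),[hit(c,*q,36)[:2].tolist() for q in b])
E
```

```text
[375.34266814 365.30131758 233.98576747] [ 0.63  0.3  -0.2   1.07 -0.    2.03]
[[-0.169  0.986 -0.001]
 [ 0.986  0.169 -0.001]
 [-0.001 -0.001 -1.   ]]
958.5 [459.6 223.5] [32.7 61.3] 54.46232223510742 [515.2 339.6  36. ] [[484.3, 329.7], [520.9, 371.5], [545.9, 349.5], [509.2, 306.2]]
12833.0 [120.5 202.5] [113. 241.] 90.0 [199.  306.3  36. ] [[91.8, 341.2], [303.5, 377.5], [315.9, 268.2], [85.0, 228.5]]
592.0 [307.4 167.1] [66.  10.2] 88.80650329589844 [364.9 368.7  36. ] [[355.1, 397.0], [363.9, 398.7], [375.1, 339.0], [365.9, 337.2]]
```

Emit:
arm_command(moves=[0.0102, -0.0194, 0.09, 0, 0, -0.0155, 0, 0, 0, 0.09, 0, 0, 0, 0, 0, 0, 0.09, 0, 0, 0, 0.4, 0, 0, 0.09, 0, 0, 0, 0.5, 0, 0, 0.036, 0, 0, 0, 0.5, 0, 0, 0, 0, 0, 0, 0.5, 0, 0, 0, 0, 0, 0, 0.5])

```text
time_s: 19.55
eef_pos: [364.5, 368.7, 37.1]
ee_rot: [-2.005, -2.419, 0.0]
force: [-0.0, 0.3, 0.0]
width: 42.6
finger_force: 0.0
```

```bash
python3 - <<'E'
from h import *
s=robot.observe(); print(s["eef_pos"],s["width"],s["force"])
c,im=snap("wrist","w14")
g=cv2.cvtColor(im,cv2.COLOR_BGR2GRAY); m=(g<55).astype(np.uint8)*255
cs,_=cv2.findContours(m,0,1)
for k in cs:
    if cv2.contourArea(k)>200:
        r=cv2.minAreaRect(k); print(cv2.contourArea(k),cv2.boundingRect(k), hit(c,*r[0],36))
# bright hole/heads: circles
for q in (cv2.HoughCircles(cv2.medianBlur(g,5),cv2.HOUGH_GRADIENT,1,60,param1=100,param2=30,minRadius=15,maxRadius=120) if 1 else [[]])[0][:5]: print(q,hit(c,q[0],q[1],28))
E
```

```text
[364.45724403 368.69939167  37.07663802] 42.638297530997654 [-0.00318868  0.33855273  0.03236899]
3284.5 (0, 164, 70, 119) [261.3 372.7  36. ]
74953.0 (0, 162, 640, 238) [365.  369.3  36. ]
[318.5 174.5  25.2] [357.5 407.2  28. ]
[155.5 117.5  83. ] [297.5 416.6  28. ]
[186.5 232.5  50.2] [312.1 375.5  28. ]
[372.5 273.5  29.9] [385.9 371.9  28. ]
```

Emit:
arm_command(moves=[0, 0, 0, 0, 0, 0, 1, 0, 0, 0, 0, 0, 0, 1, 0, 0, 0, 0, 0, 0, 1, 0, 0, 0, 0, 0, 0, 1, 0, 0, -0.02, 0, 0, 0, 1, 0, 0, -0.06, 0, 0, 0, 1, 0, 0, -0.09, 0, 0, 0, 1, 0, 0, -0.09, 0, 0, 0, 1, 0, 0, -0.08, 0, 0, 0, 1, 0, 0, 0, 0, 0, 0, 1], squeeze=100)

```text
time_s: 20.6
eef_pos: [366.3, 370.4, 213.1]
ee_rot: [2.006, 2.415, 0.015]
force: [-0.3, 0.1, -3.5]
width: 15.8
finger_force: 98.3
```

```bash
python3 - <<'E'
from h import *
s=robot.observe(); print(s["eef_pos"],s["width"],s["force"],s["ft_torque"])
c,im=snap("wrist","w15"); g=cv2.cvtColor(im,cv2.COLOR_BGR2GRAY); m=(g<55).astype(np.uint8)*255
for n in("scene","top"):
    c,im=snap(n,n+"15"); p=[s["eef_pos"]+np.array([.18*105,-.983*105,-8]), s["eef_pos"]]; print(n,[proj(c,q) for q in p])
E
```

```text
[366.30009548 370.36266016 213.0789053 ] 15.754933163880075 [-0.30000194  0.06946781 -3.5381467 ] [ 0.23972009 -0.00840576  0.00526862]
scene [array([247.6, 142.5]), array([230.2, 133.6])]
top [array([215.7, 232.7]), array([172.9, 240.5])]
```

Emit:
arm_command(moves=[0, 0, 0, 0, 0, -0.185, 1, 0, 0, 0, 0, 0, -0.185, 1, 0, 0, 0, 0, 0, -0.185, 1, 0, 0, 0, 0, 0, -0.185, 1, 0, 0, 0, 0, 0, -0.185, 1, 0, 0, 0, 0, 0, -0.185, 1, 0, 0, 0, 0, 0, -0.185, 1, 0, 0, 0, 0, 0, -0.185, 1, 0, 0, 0, 0, 0, -0.185, 1, 0, 0, 0, 0, 0, -0.185, 1])

```text
time_s: 21.75
eef_pos: [362.8, 367.5, 204.8]
ee_rot: [0.114, -3.136, 0.004]
force: [-0.3, 0.2, -3.2]
width: 16.0
finger_force: 98.2
```

Emit:
arm_command(moves=[0, 0, 0, 0, 0, -0.185, 1, 0, 0, 0, 0, 0, -0.185, 1, 0, 0, 0, 0, 0, -0.185, 1, 0, 0, 0, 0, 0, -0.185, 1, 0, 0, 0, 0, 0, -0.185, 1, 0, 0, 0, 0, 0, 0, 1, 0, 0, 0, 0, 0, 0, 1])

```text
time_s: 22.45
eef_pos: [363.3, 367.9, 205.6]
ee_rot: [1.206, -2.898, 0.001]
force: [0.1, 0.4, -2.4]
width: 15.9
finger_force: 98.2
```

```bash
cat > st.py <<'E'
from h import *
N=np.array([557.5,-68.5])
s=robot.observe(); M=R.from_rotvec(s["ee_rot"]).as_matrix(); p=s["eef_pos"]
print("t",s["time_s"],"p",p.round(1),"phi",np.degrees(np.arctan2(M[1,0],M[0,0])).round(2)%360,"tilt",M[:2,2].round(4),"w",round(s["width"],1),"F",s["force"].round(1),"T",s["ft_torque"].round(2))
h=(p-105*M[:,0]+36*M[:,2]); print("wrench origin est",h.round(1)); d=np.append(N-h[:2],0); print("to nut in tool axes",(M.T@d).round(1), (M.T@d/500).round(4))
E
python3 st.py
```

```text
t 22.45 p [363.3 367.9 205.6] phi 225.19 tilt [-0.002  -0.0017] w 15.9 F [ 0.1  0.4 -2.4] T [-0.11  0.09  0.03]
wrench origin est [437.2 442.3 169.4]
to nut in tool axes [ 277.7 -445.3    0.6] [ 0.5553 -0.8906  0.0013]
```

Emit:
arm_command(moves=[0.0505, -0.081, 0, 0, 0, 0, 1, 0.0505, -0.081, 0, 0, 0, 0, 1, 0.0505, -0.081, 0, 0, 0, 0, 1, 0.0505, -0.081, 0, 0, 0, 0, 1, 0.0505, -0.081, 0, 0, 0, 0, 1, 0.0505, -0.081, 0, 0, 0, 0, 1, 0.0505, -0.081, 0, 0, 0, 0, 1, 0.0505, -0.081, 0, 0, 0, 0, 1, 0.0505, -0.081, 0, 0, 0, 0, 1, 0.0505, -0.081, 0, 0, 0, 0, 1])

```text
time_s: 23.45
eef_pos: [475.2, -97.7, 206.6]
ee_rot: [1.207, -2.9, -0.0]
force: [0.9, 0.8, -3.5]
width: 15.7
finger_force: 98.5
```

Emit:
arm_command(moves=[0.0505, -0.081, 0, 0, 0, 0, 1, 0, 0, 0, 0, 0, 0, 1, 0, 0, 0, 0, 0, 0, 1])

```text
time_s: 23.75
eef_pos: [486.1, -143.0, 206.1]
ee_rot: [1.205, -2.9, -0.002]
force: [0.3, 0.8, -4.0]
width: 16.1
finger_force: 98.8
```

```bash
python3 st.py; python3 - <<'E'
from h import *
c,im=snap("top","t16"); c2,im2=snap("scene","s16")
print(proj(c,(557.5,-68.5,190)),proj(c2,(557.5,-68.5,190)),proj(c2,(557.5,-68.5,130)))
a=cv2.resize(im[145:235,295:400],None,fx=4,fy=4,interpolation=2); b=cv2.resize(im2[130:250,290:395],None,fx=4,fy=4,interpolation=2)
b=b[:360] if 0 else cv2.resize(b,(315,360)); cv2.imwrite("pics/ab16.png",np.hstack([a,b]))
E
```

```text
t 23.75 p [ 486.1 -143.   206.1] phi 225.13 tilt [-0.0014  0.0006] w 16.1 F [ 0.3  0.8 -4. ] T [-0.04  0.2  -0.03]
wrench origin est [560.1 -68.5 170.1]
to nut in tool axes [1.8 1.9 0. ] [0.0036 0.0038 0.    ]
[348.7 165.8] [349.4 166.7] [348.7 185. ]
```

View pics/ab16.png

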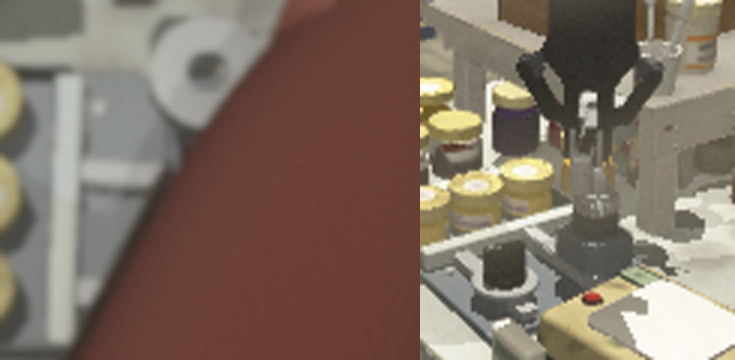

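```bash
python3 - <<'E'
from h import *
c=optics.calibration("top"); s=robot.observe()
im=cv2.imread("pics/top16.png") if 0 else cv2.imread("pics/t16.png"); g=cv2.cvtColor(im,6).astype(float)
w=g[155:170,338:356]; print(w.astype(int))
im0=cv2.imread("pics/top0.png"); g0=cv2.cvtColor(im0,6); print(g0[160:194,332:364:1][:, ::2])
print("tip exp",proj(c,(557.5,-68.5,130)),"shoulder",proj(c,(557.5,-68.5,106)),"hole exp",proj(c,(560.1,-68.5,198)))
E
```

```text
[[176 177 177 176 175 176 176 176 176 175 174 172 167 162 159 157 157 155]
 [177 178 177 176 175 175 174 173 171 171 169 166 162 160 158 158 157 156]
 [178 177 176 176 173 169 164 158 154 152 152 153 156 159 160 158 158 157]
 [177 176 176 173 167 152 137 125 117 116 118 128 143 153 158 159 158 157]
 [177 177 174 167 151 128 107  94  89  88  91 103 122 142 155 159 158 157]
 [178 176 172 158 134 109  93  86  83  83  85  94 112 132 149 157 159 156]
 [177 176 169 150 120  96  86  84  82  83  88 103 120 134 148 156 157 151]
 [178 176 168 145 112  90  82  80  82  84  93 114 129 135 146 154 153 142]
 [178 176 168 145 112  88  83  83  83  88 100 116 127 133 144 151 144 125]
 [178 175 168 150 124 103  96  95  97 100 109 117 125 133 143 143 129 103]
 [177 173 167 157 140 124 117 114 114 115 119 123 128 136 139 129 106  81]
 [174 168 164 159 150 138 129 124 122 121 122 128 135 138 129 108  85  69]
 [171 166 164 162 156 148 140 135 132 130 131 136 140 134 113  88  70  65]
 [169 165 164 163 159 155 153 150 149 147 147 147 140 121  95  72  66  66]
 [168 164 163 162 160 159 159 158 157 155 152 145 
[... 1672 characters left out ...]
 59  62  78  93  81 106 123]
 [137 133 120 121 120 102  77  64  61  62  71  87 100  89 112 125]
 [154 152 132 119 120 113  96  71  67  73  80  99 107 109 129 134]
 [163 162 135 108 107 106 103  80  77  82  88 108 106 130 150 145]
 [165 164 129  88  87  89  90  81  81  82  87  98  98 137 160 148]
 [165 162 128  73  68  68  72  70  70  72  73  77  85 139 162 148]
 [159 156 130  77  66  65  64  64  63  64  62  64  82 135 158 146]
 [135 134 120  83  72  70  67  68  67  68  68  68  84 126 148 140]
 [103 105 102  83  74  73  73  73  72  74  72  73  82 112 127 121]
 [ 91  96  96  86  78  78  78  79  77  75  73  75  77  95 104 103]]
tip exp [347.7 171.9] shoulder [347.3 174.2] hole exp [348.8 164. ]
```

Emit:
arm_command(moves=[0.007, 0.0014, 0.05, 0, 0, 0, 1, 0, 0, 0.06, 0, 0, 0, 1, 0, 0, 0.01, 0, 0, 0, 1, 0, 0, 0.01, 0, 0, 0, 1, 0, 0, 0, 0, 0, 0, 1])

```text
time_s: 24.35
eef_pos: [483.3, -143.5, 142.7]
ee_rot: [1.214, -2.897, 0.0]
force: [-6.4, -1.5, 3.7]
width: 16.2
finger_force: 99.8
```

```bash
python3 st.py
```

```text
t 24.35 p [ 483.3 -143.5  142.7] phi 225.48 tilt [-0.0007 -0.0004] w 16.2 F [-6.4 -1.5  3.7] T [-0.06  0.92  0.27]
wrench origin est [556.9 -68.7 106.6]
to nut in tool axes [-0.6 -0.3 -0. ] [-0.0011 -0.0006 -0.    ]
```

Emit:
arm_command(moves=[0.007, 0.004, 0, 0, 0, 0, 1, 0, 0, 0.008, 0, 0, 0, 1, 0, 0, 0, 0, 0, 0, 1])

```text
time_s: 24.65
eef_pos: [480.2, -145.3, 138.5]
ee_rot: [-1.213, 2.897, -0.002]
force: [-2.1, -2.3, 2.3]
width: 16.4
finger_force: 99.8
```

```bash
python3 st.py
```

```text
t 24.65 p [ 480.2 -145.3  138.5] phi 225.43 tilt [ 0.0014 -0.0008] w 16.4 F [-2.1 -2.3  2.3] T [-0.18  0.16 -0.05]
wrench origin est [554.  -70.5 102.5]
to nut in tool axes [-3.9 -1.1  0. ] [-0.0079 -0.0022  0.    ]
```

Emit:
arm_command(moves=[0.004, 0, 0, 0, 0, 0, 1, 0, 0, 0.01, 0, 0, 0, 1, 0, 0, 0, 0, 0, 0, 1])

```text
time_s: 24.95
eef_pos: [478.3, -146.8, 132.5]
ee_rot: [1.213, -2.898, 0.001]
force: [-0.9, -3.5, 1.2]
width: 15.9
finger_force: 99.5
```

```bash
python3 st.py
```

```text
t 24.95 p [ 478.3 -146.8  132.5] phi 225.41 tilt [-0.0002 -0.0005] w 15.9 F [-0.9 -3.5  1.2] T [-0.62  0.01 -0.18]
wrench origin est [552.  -72.1  96.4]
to nut in tool axes [-6.4 -1.4 -0. ] [-0.0128 -0.0028 -0.    ]
```

Emit:
arm_command(moves=[0.002, -0.002, 0, 0, 0, 0, 1, 0, 0, 0.01, 0, 0, 0, 1, 0, 0, 0, 0, 0, 0, 1])

```text
time_s: 25.25
eef_pos: [478.3, -147.9, 127.2]
ee_rot: [1.213, -2.898, -0.001]
force: [1.9, -1.2, -3.9]
width: 15.5
finger_force: 98.9
```

```bash
python3 st.py
```

```text
t 25.25 p [ 478.3 -147.9  127.2] phi 225.43 tilt [-0.0003  0.0003] w 15.5 F [ 1.9 -1.2 -3.9] T [-0.35 -0.18 -0.16]
wrench origin est [551.9 -73.1  91.2]
to nut in tool axes [-7.1 -0.8 -0. ] [-0.0143 -0.0015 -0.    ]
```

Emit:
arm_command(moves=[0, 0, 0.007, 0, 0, 0, 1, 0, 0, 0.004, 0, 0, 0, 1, 0, 0, 0, 0, 0, 0, 1])

```text
time_s: 25.55
eef_pos: [478.5, -148.1, 122.6]
ee_rot: [-1.213, 2.898, -0.001]
force: [-1.6, -3.2, 5.2]
width: 15.9
finger_force: 100.1
```

```bash
python3 st.py
```

```text
t 25.55 p [ 478.5 -148.1  122.6] phi 225.44 tilt [ 0.0005 -0.0002] w 15.9 F [-1.6 -3.2  5.2] T [-0.04 -0.    0.03]
wrench origin est [552.2 -73.3  86.6]
to nut in tool axes [-7.1 -0.4  0. ] [-0.0143 -0.0008  0.    ]
```

Emit:
arm_command(moves=[-0.0021, 0.0306, 0, 0, 0, 0.1778, 1, -0.0021, 0.0306, 0, 0, 0, 0.1778, 1, -0.0021, 0.0306, 0, 0, 0, 0.1778, 1, 0, 0, 0, 0, 0, 0, 1])

```text
time_s: 25.95
eef_pos: [454.1, -110.2, 123.3]
ee_rot: [-0.579, 3.085, -0.005]
force: [2.1, -8.2, 2.5]
width: 15.8
finger_force: 99.7
```

```bash
cat >> st.py <<'E'
print("F in tool axes",(M.T@s["force"]).round(1))
E
python3 st.py
```

```text
t 25.95 p [ 454.1 -110.2  123.3] phi 201.24 tilt [ 0.0029 -0.0026] w 15.8 F [ 2.1 -8.2  2.5] T [-1.53 -0.57 -0.69]
wrench origin est [552.  -72.2  87.5]
to nut in tool axes [-6.5  1.5  0. ] [-0.0129  0.003   0.    ]
F in tool axes [ 1.  -8.4 -2.5]
```

Emit:
arm_command(moves=[-0.0021, 0.0306, 0, 0, 0, 0.1778, 1, -0.0021, 0.0306, 0, 0, 0, 0.1778, 1, -0.0021, 0.0306, 0, 0, 0, 0.1778, 1, -0.0021, 0.0306, 0, 0, 0, 0.1778, 1, -0.0021, 0.0306, 0, 0, 0, 0.1778, 1, 0, 0, 0, 0, 0, 0, 1])

```text
time_s: 26.55
eef_pos: [451.9, -34.8, 122.8]
ee_rot: [0.506, 3.099, -0.003]
force: [-1.4, -8.3, 2.7]
width: 15.8
finger_force: 99.9
```

```bash
python3 st.py
```

```text
t 26.55 p [451.9 -34.8 122.8] phi 161.46 tilt [ 0.0011 -0.0023] w 15.8 F [-1.4 -8.3  2.7] T [-1.87 -0.28 -0.71]
wrench origin est [551.5 -68.3  87. ]
to nut in tool axes [-5.7  1.7  0. ] [-0.0115  0.0034  0.    ]
F in tool axes [-1.3 -8.3 -2.7]
```

Emit:
arm_command(moves=[-0.0021, 0.0306, 0, 0, 0, 0.1778, 1, -0.0021, 0.0306, 0, 0, 0, 0.1778, 1, -0.0021, 0.0306, 0, 0, 0, 0.1778, 1, -0.0021, 0.0306, 0, 0, 0, 0.1778, 1, -0.0021, 0.0306, 0, 0, 0, 0.1778, 1, -0.0021, 0.0306, 0, 0, 0, 0.1778, 1, 0, 0, 0, 0, 0, 0, 1])

```text
time_s: 27.25
eef_pos: [511.8, 31.5, 122.3]
ee_rot: [-1.721, -2.627, 0.001]
force: [-4.1, -0.9, 6.5]
width: 16.2
finger_force: 100.2
```

```bash
python3 st.py
```

```text
t 27.25 p [511.8  31.5 122.3] phi 113.56 tilt [-0.0014  0.0001] w 16.2 F [-4.1 -0.9  6.5] T [-0.75  0.5  -0.31]
wrench origin est [553.7 -64.7  86.2]
to nut in tool axes [-5.  2. -0.] [-0.0099  0.004  -0.    ]
F in tool axes [ 0.8 -4.1 -6.5]
```

Emit:
arm_command(moves=[-0.0021, -0.0308, 0, 0, 0, -0.1778, 1, -0.0021, -0.0308, 0, 0, 0, -0.1778, 1, -0.0021, -0.0308, 0, 0, 0, -0.1778, 1, -0.0021, -0.0308, 0, 0, 0, -0.1778, 1, -0.0021, -0.0308, 0, 0, 0, -0.1778, 1, -0.0021, -0.0308, 0, 0, 0, -0.1778, 1, -0.0021, -0.0308, 0, 0, 0, -0.1778, 1, 0, 0, 0, 0, 0, 0, 1])

```text
time_s: 28.05
eef_pos: [446.2, -50.6, 122.6]
ee_rot: [-0.27, -3.13, -0.003]
force: [-0.4, 3.3, 5.0]
width: 16.3
finger_force: 100.0
```

```bash
sed -i 's/105\*M/111*M/; s/557.5,-68.5/556.5,-69.5/' st.py; python3 st.py
```

```text
t 28.05 p [446.2 -50.6 122.6] phi 170.13 tilt [0.0001 0.0018] w 16.3 F [-0.4  3.3  5. ] T [ 0.58 -0.35  0.29]
wrench origin est [555.6 -69.6  86.5]
to nut in tool axes [-0.9  0.2  0. ] [-0.0018  0.0004  0.    ]
F in tool axes [ 0.9  3.2 -5. ]
```

Emit:
arm_command(moves=[-0.0021, -0.0308, 0, 0, 0, -0.1778, 1, -0.0021, -0.0308, 0, 0, 0, -0.1778, 1, -0.0021, -0.0308, 0, 0, 0, -0.1778, 1, -0.0021, -0.0308, 0, 0, 0, -0.1778, 1, -0.0021, -0.0308, 0, 0, 0, -0.1778, 1, -0.0021, -0.0308, 0, 0, 0, -0.1778, 1, -0.0021, -0.0308, 0, 0, 0, -0.1778, 1, 0, 0, 0, 0, 0, 0, 1])

```text
time_s: 28.85
eef_pos: [478.1, -150.3, 122.4]
ee_rot: [-1.225, 2.892, 0.001]
force: [-2.8, 0.4, 5.6]
width: 15.9
finger_force: 100.1
```

```bash
python3 st.py; python3 - <<'E'
from h import *
c,im=snap("top","t20"); g=cv2.cvtColor(im,6)
C=(513,34);
def L(p,im):
    u=proj(c,list(cr(C,-.05,p))+[31]); return int(im[int(round(u[1])),int(round(u[0]))])
g0=cv2.cvtColor(cv2.imread("pics/top0.png"),6)
for x in(-60,-33,33,80): print(x,[ (y,L((x,y),g0),L((x,y),g)) for y in range(-10,130,6)])
E
```

```text
t 28.85 p [ 478.1 -150.3  122.4] phi 225.92 tilt [0.0002 0.0005] w 15.9 F [-2.8  0.4  5.6] T [0.09 0.03 0.04]
wrench origin est [555.3 -70.5  86.4]
to nut in tool axes [-1.6 -0.2  0. ] [-0.0031 -0.0003  0.    ]
F in tool axes [ 1.7  2.3 -5.6]
-60 [(-10, 152, 172), (-4, 167, 173), (2, 176, 172), (8, 171, 171), (14, 131, 167), (20, 128, 178), (26, 129, 185), (32, 129, 154), (38, 128, 134), (44, 128, 153), (50, 128, 155), (56, 129, 162), (62, 129, 182), (68, 129, 168), (74, 128, 162), (80, 129, 161), (86, 128, 178), (92, 129, 161), (98, 128, 146), (104, 129, 131), (110, 122, 124), (116, 92, 98), (122, 150, 168), (128, 177, 196)]
-33 [(-10, 123, 129), (-4, 169, 130), (2, 178, 131), (8, 168, 125), (14, 132, 105), (20, 129, 165), (26, 129, 188), (32, 130, 186), (38, 130, 132), (44, 129, 79), (50, 129, 120), (56, 128, 150), (62, 128, 160), (68, 128, 151), (74, 128, 152), (80, 127, 145), (86, 127, 135), (92, 127, 131), (98, 126, 129), (104, 126, 130), (110, 121, 130), (116, 86, 96), (122, 139, 157), (128, 177, 196)]
33 [(-10, 141, 160), (-4, 169, 164), (2, 176, 166), (8, 170, 165), (14, 133, 160), (20, 129, 168), (26, 130, 185), (32, 129, 183), (38, 128, 141), (44, 129, 86), (50, 129, 104), (56, 129, 143), (62, 129, 152), (68, 129, 157), (74, 128, 154), (80, 129, 156), (86, 128, 152), (92, 128, 146), (98, 128, 146), (104, 128, 145), (110, 114, 129), (116, 82, 95), (122, 144, 164), (128, 176, 196)]
80 [(-10, 122, 144), (-4, 162, 143), (2, 176, 143), (8, 170, 142), (14, 129, 128), (20, 126, 164), (26, 127, 195), (32, 128, 184), (38, 127, 149), (44, 128, 173), (50, 129, 186), (56, 129, 192), (62, 130, 185), (68, 130, 172), (74, 131, 186), (80, 130, 183), (86, 130, 168), (92, 130, 167), (98, 130, 161), (104, 130, 149), (110, 125, 143), (116, 89, 102), (122, 142, 160), (128, 175, 195)]
```

Emit:
arm_command(moves=[-0.0021, 0.0308, 0, 0, 0, 0.1778, 1, -0.0021, 0.0308, 0, 0, 0, 0.1778, 1, -0.0021, 0.0308, 0, 0, 0, 0.1778, 1, -0.0021, 0.0308, 0, 0, 0, 0.1778, 1, -0.0021, 0.0308, 0, 0, 0, 0.1778, 1, -0.0021, 0.0308, 0, 0, 0, 0.1778, 1, -0.0021, 0.0308, 0, 0, 0, 0.1778, 1, 0, 0, 0, 0, 0, 0, 1])

```text
time_s: 29.7
eef_pos: [446.4, -49.8, 122.7]
ee_rot: [0.288, 3.128, -0.002]
force: [-2.0, -6.3, 4.7]
width: 15.5
finger_force: 100.0
```

```bash
python3 st.py
```

```text
t 29.7 p [446.4 -49.8 122.7] phi 169.48 tilt [ 0.0007 -0.0014] w 15.5 F [-2.  -6.3  4.7] T [-1.5  -0.19 -0.53]
wrench origin est [555.6 -70.1  86.8]
to nut in tool axes [-0.8  0.7 -0. ] [-0.0015  0.0015 -0.    ]
F in tool axes [ 0.8 -6.5 -4.7]
```

Emit:
arm_command(moves=[-0.0021, 0.0308, 0, 0, 0, 0.1778, 1, -0.0021, 0.0308, 0, 0, 0, 0.1778, 1, -0.0021, 0.0308, 0, 0, 0, 0.1778, 1, -0.0021, 0.0308, 0, 0, 0, 0.1778, 1, 0, 0, 0, 0, 0, 0, 1])

```text
time_s: 30.2
eef_pos: [473.3, 5.1, 122.3]
ee_rot: [-1.136, -2.928, 0.0]
force: [-3.9, -2.1, 7.2]
width: 16.5
finger_force: 100.2
```

```bash
python3 st.py
```

```text
t 30.2 p [473.3   5.1 122.3] phi 137.6 tilt [-0.0012  0.0001] w 16.5 F [-3.9 -2.1  7.2] T [-0.79  0.13 -0.33]
wrench origin est [555.3 -69.8  86.2]
to nut in tool axes [-0.7  1.  -0. ] [-0.0015  0.002  -0.    ]
F in tool axes [ 1.5 -4.2 -7.2]
```

Emit:
arm_command(moves=[-0.0005, 0.0155, 0, 0, 0, 0.0889, 1, -0.0005, 0.0155, 0, 0, 0, 0.0889, 1, -0.0005, 0.0155, 0, 0, 0, 0.0889, 1, -0.0005, 0.0155, 0, 0, 0, 0.0889, 1, 0, 0, 0, 0, 0, 0, 1])

```text
time_s: 30.7
eef_pos: [496.5, 24.8, 122.2]
ee_rot: [-1.527, -2.742, -0.0]
force: [-3.5, 3.0, 7.2]
width: 16.0
finger_force: 100.3
```

```bash
python3 st.py
```

```text
t 30.7 p [496.5  24.8 122.2] phi 121.77 tilt [-0.0021  0.0015] w 16.0 F [-3.5  3.   7.2] T [-0.08  0.39 -0.04]
wrench origin est [554.9 -69.5  85.9]
to nut in tool axes [-0.8  1.4 -0. ] [-0.0016  0.0027 -0.    ]
F in tool axes [ 4.5 -1.4 -7.2]
```

Emit:
arm_command(moves=[-0.0005, 0.0155, 0, 0, 0, 0.0889, 1, -0.0005, 0.0155, 0, 0, 0, 0.0889, 1, 0, 0, 0, 0, 0, 0, 1])

```text
time_s: 31.0
eef_pos: [510.3, 32.2, 122.2]
ee_rot: [-1.714, -2.629, -0.001]
force: [-3.7, 5.3, 8.7]
width: 16.1
finger_force: 100.4
```

```bash
python3 st.py
```

```text
t 31.0 p [510.3  32.2 122.2] phi 113.78 tilt [-0.0022  0.0022] w 16.1 F [-3.7  5.3  8.7] T [ 0.18  0.5  -0.06]
wrench origin est [554.9 -69.3  85.9]
to nut in tool axes [-0.8  1.3 -0. ] [-0.0016  0.0027 -0.    ]
F in tool axes [ 6.4 -1.3 -8.7]
```

Emit:
arm_command(moves=[0.002, 0, 0, 0, 0, 0, 1, -0.0021, -0.031, 0, 0, 0, -0.1778, 1, -0.0021, -0.031, 0, 0, 0, -0.1778, 1, -0.0021, -0.031, 0, 0, 0, -0.1778, 1, -0.0021, -0.031, 0, 0, 0, -0.1778, 1, -0.0021, -0.031, 0, 0, 0, -0.1778, 1, -0.0021, -0.031, 0, 0, 0, -0.1778, 1, 0, 0, 0, 0, 0, 0, 1])

```text
time_s: 31.8
eef_pos: [449.0, -35.0, 122.6]
ee_rot: [0.495, 3.102, 0.002]
force: [0.7, 2.6, 6.1]
width: 15.8
finger_force: 99.9
```

Emit:
arm_command(moves=[-0.0021, -0.031, 0, 0, 0, -0.1778, 1, -0.0021, -0.031, 0, 0, 0, -0.1778, 1, -0.0021, -0.031, 0, 0, 0, -0.1778, 1, -0.0021, -0.031, 0, 0, 0, -0.1778, 1, -0.0021, -0.031, 0, 0, 0, -0.1778, 1, -0.0021, -0.031, 0, 0, 0, -0.1778, 1, 0, 0, 0, 0, 0, 0, 1])

```text
time_s: 32.5
eef_pos: [458.2, -125.3, 122.3]
ee_rot: [-0.803, 3.037, 0.001]
force: [-1.3, 0.2, 6.0]
width: 16.2
finger_force: 100.1
```

```bash
python3 st.py; cat > jaw.py <<'E'
from h import *
import sys
c,im=snap("top",sys.argv[1]); g=cv2.cvtColor(im,6)
C=(513,34)
def L(p,im):
    u=proj(c,list(cr(C,-.05,p))+[31]); return int(im[int(round(u[1])),int(round(u[0]))])
for x in(-60,-33,33,80): print(x,[ (y,L((x,y),g)) for y in range(20,130,4)])
print([(p.tolist(),a,hit(c,*p,60)) for p,r,a in lids(im,50)])
E
python3 jaw.py t21
```

```text
t 32.5 p [ 458.2 -125.3  122.3] phi 209.61 tilt [0.0002 0.0007] w 16.2 F [-1.3  0.2  6. ] T [ 0.24 -0.43  0.01]
wrench origin est [554.8 -70.4  86.4]
to nut in tool axes [-1.9 -0.1  0. ] [-0.0039 -0.0002  0.    ]
F in tool axes [ 1.   0.8 -6. ]
-60 [(20, 172), (24, 171), (28, 172), (32, 169), (36, 163), (40, 169), (44, 179), (48, 184), (52, 160), (56, 127), (60, 118), (64, 149), (68, 153), (72, 155), (76, 157), (80, 163), (84, 181), (88, 171), (92, 156), (96, 157), (100, 157), (104, 170), (108, 177), (112, 164), (116, 159), (120, 162), (124, 182), (128, 191)]
-33 [(20, 128), (24, 130), (28, 130), (32, 126), (36, 115), (40, 147), (44, 173), (48, 186), (52, 188), (56, 158), (60, 115), (64, 78), (68, 84), (72, 102), (76, 139), (80, 147), (84, 152), (88, 159), (92, 161), (96, 162), (100, 155), (104, 153), (108, 141), (112, 120), (116, 97), (120, 155), (124, 184), (128, 195)]
33 [(20, 172), (24, 172), (28, 168), (32, 164), (36, 155), (40, 161), (44, 176), (48, 185), (52, 184), (56, 152), (60, 110), (64, 81), (68, 87), (72, 103), (76, 120), (80, 144), (84, 148), (88, 150), (92, 155), (96, 158), (100, 162), (104, 165), (108, 156), (112, 113), (116, 97), (120, 121), (124, 185), (128, 194)]
80 [(20, 141), (24, 143), (28, 142), (32, 137), (36, 121), (40, 150), (44, 179), (48, 192), (52, 188), (56, 151), (60, 154), (64, 169), (68, 178), (72, 181), (76, 186), (80, 190), (84, 191), (88, 191), (92, 190), (96, 190), (100, 178), (104, 170), (108, 166), (112, 163), (116, 162), (120, 168), (124, 187), (128, 192)]
[([280.0, 193.5], 1031.5, array([515.6, 121.9,  60. ])), ([206.2, 173.0], 822.0, array([578.8, 334.1,  60. ])), ([284.5, 144.5], 59.5, array([661.3, 109.8,  60. ])), ([188.0, 47.5], 52.5, array([974.7, 404.9,  60. ])), ([348.0, 25.5], 90.0, array([1041.2,  -83.4,   60. ])), ([415.0, 13.5], 134.0, array([1079. , -291.1,   60. ]))]
```

Emit:
arm_command(moves=[-0.0021, 0.031, 0, 0, 0, 0.1778, 1, -0.0021, 0.031, 0, 0, 0, 0.1778, 1, -0.0005, 0.0155, 0, 0, 0, 0.0889, 1, -0.0005, 0.0155, 0, 0, 0, 0.0889, 1, 0, 0, 0, 0, 0, 0, 1])

```text
time_s: 33.05
eef_pos: [444.1, -80.1, 122.6]
ee_rot: [-0.146, 3.137, -0.002]
force: [0.9, -4.2, 4.5]
width: 16.2
finger_force: 99.9
```

```bash
python3 st.py
```

```text
t 33.05 p [444.1 -80.1 122.6] phi 185.33 tilt [ 0.0008 -0.0011] w 16.2 F [ 0.9 -4.2  4.5] T [-0.94 -0.65 -0.42]
wrench origin est [554.7 -69.9  86.7]
to nut in tool axes [-1.8  0.2  0. ] [-0.0037  0.0004  0.    ]
F in tool axes [-0.5 -4.3 -4.5]
```

Emit:
arm_command(moves=[-0.0005, 0.0155, 0, 0, 0, 0.0889, 1, -0.0005, 0.0155, 0, 0, 0, 0.0889, 1, 0, 0, 0, 0, 0, 0, 1])

```text
time_s: 33.35
eef_pos: [443.8, -65.0, 122.6]
ee_rot: [0.07, 3.14, -0.002]
force: [1.6, -6.9, 4.9]
width: 16.3
finger_force: 100.0
```

```bash
python3 st.py
```

```text
t 33.35 p [443.8 -65.  122.6] phi 177.45 tilt [ 0.0009 -0.0011] w 16.3 F [ 1.6 -6.9  4.9] T [-1.14 -0.87 -0.44]
wrench origin est [554.7 -70.   86.7]
to nut in tool axes [-1.7  0.6  0. ] [-0.0035  0.0012  0.    ]
F in tool axes [-1.9 -6.8 -4.9]
```

Continue in 4° rows, watching for the rise.

Emit:
arm_command(moves=[-0.0005, 0.0155, 0, 0, 0, 0.0889, 1, -0.0005, 0.0155, 0, 0, 0, 0.0889, 1, 0, 0, 0, 0, 0, 0, 1])

```text
time_s: 33.65
eef_pos: [445.6, -50.0, 122.6]
ee_rot: [0.287, 3.127, -0.003]
force: [1.3, -7.0, 4.4]
width: 16.2
finger_force: 99.9
```

Emit:
arm_command(moves=[-0.0005, 0.0155, 0, 0, 0, 0.0889, 1, 0, 0, 0, 0, 0, 0, 1])

```text
time_s: 33.85
eef_pos: [447.2, -42.9, 122.6]
ee_rot: [0.396, 3.116, -0.004]
force: [1.3, -8.9, 4.5]
width: 15.7
finger_force: 99.9
```

```bash
python3 st.py
```

```text
t 33.85 p [447.2 -42.9 122.6] phi 165.52 tilt [ 0.0005 -0.0028] w 15.7 F [ 1.3 -8.9  4.5] T [-2.14 -0.67 -0.14]
wrench origin est [554.7 -70.8  86.7]
to nut in tool axes [-1.4  1.7 -0. ] [-0.0029  0.0034 -0.    ]
F in tool axes [-3.5 -8.3 -4.5]
```

Emit:
arm_command(moves=[-0.0005, 0.0155, 0, 0, 0, 0.0889, 1, 0, 0, 0, 0, 0, 0, 1])

```text
time_s: 34.05
eef_pos: [449.6, -34.7, 122.6]
ee_rot: [0.504, 3.1, -0.0]
force: [1.3, -3.5, 3.9]
width: 16.1
finger_force: 99.9
```

```bash
python3 st.py
```

```text
t 34.05 p [449.6 -34.7 122.6] phi 161.55 tilt [ 0.0011 -0.0004] w 16.1 F [ 1.3 -3.5  3.9] T [-0.98 -0.94 -0.32]
wrench origin est [554.9 -69.8  86.7]
to nut in tool axes [-1.4  0.8  0. ] [-0.0029  0.0017  0.    ]
F in tool axes [-2.3 -2.9 -3.9]
```

Emit:
arm_command(moves=[-0.0005, 0.0155, 0, 0, 0, 0.0889, 1, 0, 0, 0, 0, 0, 0, 1])

```text
time_s: 34.25
eef_pos: [452.0, -27.0, 122.5]
ee_rot: [0.61, 3.081, 0.001]
force: [3.0, -2.9, 5.3]
width: 15.9
finger_force: 99.9
```

```bash
python3 st.py; python3 jaw.py t22
```

```text
t 34.25 p [452.  -27.  122.5] phi 157.6 tilt [0.0007 0.0002] w 15.9 F [ 3.  -2.9  5.3] T [-0.82 -1.02 -0.25]
wrench origin est [554.6 -69.3  86.6]
to nut in tool axes [-1.8  0.6  0. ] [-0.0035  0.0011  0.    ]
F in tool axes [-3.9 -1.5 -5.3]
-60 [(20, 71), (24, 70), (28, 70), (32, 70), (36, 71), (40, 70), (44, 70), (48, 70), (52, 70), (56, 69), (60, 69), (64, 68), (68, 67), (72, 64), (76, 69), (80, 79), (84, 82), (88, 73), (92, 117), (96, 140), (100, 152), (104, 159), (108, 169), (112, 169), (116, 161), (120, 155), (124, 170), (128, 182)]
-33 [(20, 71), (24, 71), (28, 70), (32, 70), (36, 70), (40, 70), (44, 68), (48, 68), (52, 69), (56, 67), (60, 66), (64, 62), (68, 70), (72, 83), (76, 120), (80, 137), (84, 146), (88, 155), (92, 157), (96, 159), (100, 155), (104, 151), (108, 143), (112, 128), (116, 106), (120, 146), (124, 174), (128, 187)]
33 [(20, 65), (24, 64), (28, 68), (32, 82), (36, 136), (40, 151), (44, 161), (48, 189), (52, 190), (56, 183), (60, 160), (64, 117), (68, 79), (72, 89), (76, 108), (80, 146), (84, 155), (88, 160), (92, 160), (96, 162), (100, 165), (104, 164), (108, 161), (112, 123), (116, 104), (120, 121), (124, 183), (128, 191)]
80 [(20, 88), (24, 95), (28, 111), (32, 126), (36, 120), (40, 118), (44, 148), (48, 188), (52, 189), (56, 164), (60, 140), (64, 147), (68, 173), (72, 176), (76, 179), (80, 186), (84, 187), (88, 189), (92, 188), (96, 187), (100, 182), (104, 174), (108, 167), (112, 161), (116, 159), (120, 161), (124, 177), (128, 184)]
[([279.5, 193.0], 783.0, array([517.1, 123.3,  60. ])), ([206.2, 173.0], 817.0, array([578.8, 334.1,  60. ])), ([285.0, 144.5], 70.0, array([661.3, 108.3,  60. ])), ([406.5, 19.0], 71.0, array([1060.6, -264. ,   60. ])), ([346.5, 20.5], 147.0, array([1058.4,  -79.2,   60. ]))]
```

Emit:
arm_command(moves=[-0.0005, 0.0155, 0, 0, 0, 0.0889, 1, 0, 0, 0, 0, 0, 0, 1])

```text
time_s: 34.5
eef_pos: [455.1, -19.9, 122.5]
ee_rot: [0.717, 3.058, 0.001]
force: [1.9, -1.4, 5.1]
width: 16.3
finger_force: 99.9
```

```bash
python3 st.py
```

```text
t 34.5 p [455.1 -19.9 122.5] phi 153.59 tilt [0.0007 0.0003] w 16.3 F [ 1.9 -1.4  5.1] T [-0.66 -1.19 -0.03]
wrench origin est [554.5 -69.3  86.5]
to nut in tool axes [-1.9  0.7  0. ] [-0.0038  0.0013  0.    ]
F in tool axes [-2.4 -0.4 -5.1]
```

Emit:
arm_command(moves=[-0.0005, 0.0155, 0, 0, 0, 0.0889, 1, 0, 0, 0, 0, 0, 0, 1])

```text
time_s: 34.7
eef_pos: [458.6, -13.3, 122.5]
ee_rot: [0.823, 3.031, -0.0]
force: [3.0, -3.0, 4.6]
width: 15.9
finger_force: 100.0
```

```bash
python3 st.py; python3 jaw.py t23 | grep -E '^(33|80)'
```

```text
t 34.7 p [458.6 -13.3 122.5] phi 149.6 tilt [ 0.0003 -0.0004] w 15.9 F [ 3.  -3.   4.6] T [-0.86 -1.11 -0.08]
wrench origin est [554.4 -69.5  86.5]
to nut in tool axes [-1.8  1.1  0. ] [-0.0037  0.0021  0.    ]
F in tool axes [-4.1 -1.1 -4.6]
33 [(20, 70), (24, 69), (28, 68), (32, 68), (36, 68), (40, 67), (44, 64), (48, 63), (52, 67), (56, 116), (60, 122), (64, 100), (68, 77), (72, 87), (76, 107), (80, 145), (84, 155), (88, 159), (92, 161), (96, 162), (100, 164), (104, 164), (108, 160), (112, 123), (116, 104), (120, 120), (124, 183), (128, 191)]
80 [(20, 67), (24, 89), (28, 93), (32, 93), (36, 93), (40, 95), (44, 94), (48, 102), (52, 126), (56, 151), (60, 137), (64, 148), (68, 173), (72, 175), (76, 179), (80, 187), (84, 187), (88, 189), (92, 188), (96, 188), (100, 182), (104, 174), (108, 167), (112, 160), (116, 159), (120, 160), (124, 177), (128, 185)]
```

Emit:
arm_command(moves=[-0.0005, 0.0155, 0, 0, 0, 0.0889, 1, 0, 0, 0, 0, 0, 0, 1])

```text
time_s: 34.95
eef_pos: [462.5, -7.2, 122.4]
ee_rot: [0.929, 3.001, -0.002]
force: [2.1, -4.6, 5.9]
width: 16.0
finger_force: 100.0
```

```bash
python3 st.py
```

```text
t 34.95 p [462.5  -7.2 122.4] phi 145.6 tilt [-0.0002 -0.0015] w 16.0 F [ 2.1 -4.6  5.9] T [-1.39 -0.84  0.16]
wrench origin est [554.1 -70.   86.5]
to nut in tool axes [-1.7  1.8 -0. ] [-0.0034  0.0035 -0.    ]
F in tool axes [-4.3 -2.6 -5.9]
```

Emit:
arm_command(moves=[-0.0005, 0.0155, 0, 0, 0, 0.0889, 1, 0, 0, 0, 0, 0, 0, 1])

```text
time_s: 35.15
eef_pos: [466.8, -1.4, 122.3]
ee_rot: [-1.033, -2.967, 0.004]
force: [1.0, -6.1, 5.4]
width: 16.1
finger_force: 100.1
```

```bash
python3 st.py
```

```text
t 35.15 p [466.8  -1.4 122.3] phi 141.61 tilt [-0.001  -0.0024] w 16.1 F [ 1.  -6.1  5.4] T [-1.96 -0.58  0.34]
wrench origin est [553.8 -70.4  86.4]
to nut in tool axes [-1.5  2.4 -0. ] [-0.0031  0.0048 -0.    ]
F in tool axes [-4.6 -4.2 -5.4]
```

Emit:
arm_command(moves=[-0.0005, 0.0155, 0, 0, 0, 0.0889, 1, 0, 0, 0, 0, 0, 0, 1])

```text
time_s: 35.35
eef_pos: [472.5, 5.2, 122.5]
ee_rot: [1.136, 2.929, -0.0]
force: [2.7, -2.8, 4.6]
width: 15.9
finger_force: 100.0
```

```bash
python3 st.py
```

```text
t 35.35 p [472.5   5.2 122.5] phi 137.6 tilt [ 0.0004 -0.0004] w 15.9 F [ 2.7 -2.8  4.6] T [-0.94 -1.05  0.04]
wrench origin est [554.5 -69.6  86.5]
to nut in tool axes [-1.4  1.4  0. ] [-0.0028  0.0029  0.    ]
F in tool axes [-3.9 -0.2 -4.6]
```

Emit:
arm_command(moves=[-0.0005, 0.0155, 0, 0, 0, 0.0889, 1, 0, 0, 0, 0, 0, 0, 1])

```text
time_s: 35.55
eef_pos: [477.8, 11.0, 122.4]
ee_rot: [1.237, 2.888, 0.0]
force: [2.6, -0.7, 4.8]
width: 16.2
finger_force: 100.1
```

```bash
python3 st.py;  python3 jaw.py t24 | grep -E '^(33|80)'
```

```text
t 35.55 p [477.8  11.  122.4] phi 133.62 tilt [0.0001 0.0002] w 16.2 F [ 2.6 -0.7  4.8] T [-0.54 -1.    0.18]
wrench origin est [554.4 -69.3  86.4]
to nut in tool axes [-1.6  1.4  0. ] [-0.0032  0.0028  0.    ]
F in tool axes [-2.3  1.4 -4.8]
33 [(20, 69), (24, 69), (28, 70), (32, 69), (36, 70), (40, 70), (44, 72), (48, 71), (52, 71), (56, 70), (60, 70), (64, 70), (68, 70), (72, 71), (76, 70), (80, 71), (84, 69), (88, 69), (92, 69), (96, 68), (100, 66), (104, 75), (108, 88), (112, 98), (116, 96), (120, 119), (124, 183), (128, 191)]
80 [(20, 69), (24, 70), (28, 71), (32, 71), (36, 71), (40, 69), (44, 70), (48, 69), (52, 67), (56, 68), (60, 68), (64, 66), (68, 66), (72, 66), (76, 67), (80, 78), (84, 92), (88, 96), (92, 115), (96, 148), (100, 180), (104, 174), (108, 168), (112, 161), (116, 160), (120, 160), (124, 178), (128, 186)]
```

Emit:
arm_command(moves=[-0.0021, -0.0308, 0, 0, 0, -0.1778, 1, -0.0021, -0.0308, 0, 0, 0, -0.1778, 1, -0.0021, -0.0308, 0, 0, 0, -0.1778, 1, -0.0021, -0.0308, 0, 0, 0, -0.1778, 1, -0.0021, -0.0308, 0, 0, 0, -0.1778, 1, -0.0021, -0.0308, 0, 0, 0, -0.1778, 1, -0.0021, -0.0308, 0, 0, 0, -0.1778, 1, -0.0021, -0.0308, 0, 0, 0, -0.1778, 1, -0.0021, -0.0308, 0, 0, 0, -0.1778, 1, 0, 0, 0, 0, 0, 0, 1])

```text
time_s: 36.6
eef_pos: [454.5, -118.4, 122.5]
ee_rot: [-0.704, 3.06, -0.0]
force: [5.0, -1.0, 4.7]
width: 15.7
finger_force: 99.9
```

```bash
python3 st.py; cat > edge.py <<'E'
from h import *
from scipy.ndimage import map_coordinates as mc
c,im=snap("top","te"); C=(513,34)
def prof(im,x):
    g=cv2.cvtColor(im,6).astype(float); ys=np.arange(-25,130,.5)
    u=np.array([proj(c,list(cr(C,-.05,(x,y)))+[31]) for y in ys]); return ys,mc(g,[u[:,1],u[:,0]],order=1)
# both edges of the jaw's white top strip: shift of the strip's bright band by correlation with start
for n in("top0","t20","t21",None):
    I=im if n is None else cv2.imread(f"pics/{n}.png"); o=[]
    for x in(-40,-33,-26,26,33,40):
        ys,p=prof(I,x); d=np.gradient(p)
        k=(ys<80)
        o.append(float(ys[k][np.argmin(d[k])]))
    print(n,o)
E
python3 edge.py
```

```text
t 36.6 p [ 454.5 -118.4  122.5] phi 205.9 tilt [0.0018 0.0003] w 15.7 F [ 5.  -1.   4.7] T [ 0.1  -1.5  -0.22]
wrench origin est [554.4 -69.9  86.7]
to nut in tool axes [-2.1 -0.6  0. ] [-0.0042 -0.0011  0.    ]
F in tool axes [-4.1 -3.1 -4.6]
top0 [12.0, 12.0, 10.0, 11.5, 11.5, 10.0]
t20 [34.5, 38.0, 36.0, 35.0, 36.0, 36.0]
t21 [58.5, 58.5, 58.0, 59.0, 58.5, 59.5]
None [60.5, 62.0, 61.5, 61.0, 62.0, 61.5]
```

Emit:
arm_command(moves=[-0.002, 0, -0.02, 0, 0, 0, 1, 0, 0, -0.03, 0, 0, 0, 1, 0, 0, -0.05, 0, 0, 0, 1, 0, 0, -0.05, 0, 0, 0, 1, 0, 0, -0.03, 0, 0, 0, 1, 0, 0, 0, 0, 0, 0, 1])

```text
time_s: 37.25
eef_pos: [453.4, -115.8, 212.8]
ee_rot: [0.694, -3.063, -0.001]
force: [-0.7, -0.0, -3.2]
width: 16.3
finger_force: 99.0
```

```bash
python3 st.py; python3 edge.py | tail -1
```

```text
t 37.25 p [ 453.4 -115.8  212.8] phi 205.55 tilt [-0.0012  0.0006] w 16.3 F [-0.7 -0.  -3.2] T [-0.04  0.08  0.01]
wrench origin est [553.5 -67.9 176.7]
to nut in tool axes [-2.  -2.7 -0. ] [-0.0039 -0.0055 -0.    ]
F in tool axes [0.6 0.2 3.2]
None [60.5, 62.0, 61.5, 61.0, 62.0, 61.5]
```

Emit:
arm_command(moves=[-0.0264, 0.0954, 0, 0, 0, 0, 1, -0.0264, 0.0954, 0, 0, 0, 0, 1, -0.0264, 0.0954, 0, 0, 0, 0, 1, -0.0264, 0.0954, 0, 0, 0, 0, 1, -0.0264, 0.0954, 0, 0, 0, 0, 1, -0.0264, 0.0954, 0, 0, 0, 0, 1, -0.0264, 0.0954, 0, 0, 0, 0, 1, -0.0264, 0.0954, 0, 0, 0, 0, 1, -0.0264, 0.0954, 0, 0, 0, 0, 1, -0.0264, 0.0954, 0, 0, 0, 0, 1])

```text
time_s: 38.3
eef_pos: [366.2, 372.1, 210.2]
ee_rot: [0.693, -3.06, 0.003]
force: [1.2, -0.6, -3.3]
width: 16.0
finger_force: 99.0
```

Emit:
arm_command(moves=[0, 0, 0, 0, 0, 0.18, 1, 0, 0, 0, 0, 0, 0.18, 1, 0, 0, 0, 0, 0, 0.18, 1, 0, 0, 0, 0, 0, 0.18, 1, 0, 0, 0, 0, 0, 0.18, 1, 0, 0, 0, 0, 0, 0.18, 1, 0, 0, 0, 0, 0, 0.18, 1, 0, 0, 0, 0, 0, 0.18, 1, 0, 0, 0, 0, 0, 0.18, 1, 0, 0, 0, 0, 0, 0.18, 1])

```text
time_s: 39.3
eef_pos: [367.1, 370.1, 210.1]
ee_rot: [-1.47, -2.774, 0.007]
force: [-1.1, 0.6, -3.2]
width: 15.9
finger_force: 99.2
```

Emit:
arm_command(moves=[0, 0, 0, 0, 0, 0.18, 1, 0, 0, 0, 0, 0, 0.18, 1, 0, 0, 0, 0, 0, 0.18, 1, 0, 0, 0.08, 0, 0, 0, 1, 0, 0, 0.08, 0, 0, 0, 1, 0, 0, 0.08, 0, 0, 0, 1, 0, 0, 0.08, 0, 0, 0, 1, 0, 0, 0, 0, 0, 0, 1, 0, 0, 0, 0, 0, 0, 1])

```text
time_s: 40.2
eef_pos: [367.3, 370.2, 51.6]
ee_rot: [-2.015, -2.409, 0.006]
force: [0.3, -0.5, -1.8]
width: 16.1
finger_force: 99.3
```

```bash
python3 st.py
```

```text
t 40.2 p [367.3 370.2  51.6] phi 100.17 tilt [-0.0033 -0.0023] w 16.1 F [ 0.3 -0.5 -1.8] T [ 0.18 -0.04 -0.01]
wrench origin est [386.8 260.8  15.8]
to nut in tool axes [-3.551e+02  1.087e+02  2.000e-01] [-7.102e-01  2.175e-01  4.000e-04]
F in tool axes [-0.5  0.2  1.8]
```

Emit:
arm_command(moves=[0, 0, 0.02, 0, 0, 0, 1, 0, 0, 0.006, 0, 0, 0, 1, 0, 0, 0, 0, 0, 0, 1])

```text
time_s: 40.5
eef_pos: [369.1, 371.4, 40.0]
ee_rot: [2.016, 2.409, 0.002]
force: [0.4, 0.1, -2.8]
width: 15.8
finger_force: 99.5
```

Emit:
arm_command(moves=[0, 0, 0.003, 0, 0, 0, 1, 0, 0, 0, 0, 0, 0, 1])

```text
time_s: 40.7
eef_pos: [369.2, 371.6, 38.6]
ee_rot: [2.016, 2.409, 0.002]
force: [-0.3, 1.4, 1.6]
width: 16.0
finger_force: 100.1
```

Emit:
arm_command(moves=[0, 0, 0, 0, 0, 0, 0.55, 0, 0, 0, 0, 0, 0, 0.55, 0, 0, 0, 0, 0, 0, 0.5, 0, 0, 0, 0, 0, 0, 0.5, 0, 0, -0.03, 0, 0, 0, 0.5, 0, 0, -0.09, 0, 0, 0, 0, 0, 0, -0.09, 0, 0, 0, 0, 0, 0, -0.09, 0, 0, 0, 0, 0, 0, -0.03, 0, 0, 0, 0, 0, 0, 0, 0, 0, 0, 0])

```text
time_s: 41.7
eef_pos: [370.0, 372.1, 205.6]
ee_rot: [2.016, 2.408, 0.008]
force: [-0.1, -0.2, -0.7]
width: 85.8
finger_force: 0.0
```

```bash
python3 st.py; python3 - <<'E'
from h import *
c=optics.calibration("wrist")
c,im=snap("wrist","w30")
g=cv2.cvtColor(im,cv2.COLOR_BGR2GRAY); m=(g<55).astype(np.uint8)*255; m[260:]=0
cs,_=cv2.findContours(m,0,1)
for k in cs:
    if cv2.contourArea(k)>200:
        r=cv2.minAreaRect(k); b=cv2.boxPoints(r); print(cv2.contourArea(k),np.round(r[0],1),np.round(r[1],1), hit(c,*r[0],36),[hit(c,*q,36)[:2].tolist() for q in b])
E
```

```text
t 41.7 p [370.  372.1 205.6] phi 100.14 tilt [0.004 0.003] w 85.8 F [-0.1 -0.2 -0.7] T [-0.01 -0.01  0.  ]
wrench origin est [389.7 263.  169.3]
to nut in tool axes [-3.566e+02  1.057e+02 -3.000e-01] [-7.133e-01  2.114e-01 -7.000e-04]
F in tool axes [-0.2 -0.1  0.7]
955.0 [478.7 237.9] [32.9 62.8] [517.6 346.1  36. ] [[486.5, 343.5], [529.3, 373.6], [548.9, 348.8], [505.4, 317.5]]
7334.5 [119.5 207. ] [104. 239.] [209.6 319.9  36. ] [[112.7, 347.6], [303.7, 381.7], [314.7, 289.9], [108.0, 253.2]]
4283.5 [ 32.4 188.9] [73.1 68.8] [137.7 323.2  36. ] [[103.3, 290.3], [112.9, 351.3], [170.6, 354.6], [164.0, 293.3]]
745.0 [316.  181.5] [71. 12.] [369.3 370.9  36. ] [[359.4, 399.2], [369.0, 400.9], [379.8, 341.2], [369.7, 339.4]]
```

Emit:
arm_command(moves=[0, 0, 0, 0, 0, -0.19, 0, 0, 0, 0, 0, 0, -0.19, 0, 0, 0, 0, 0, 0, -0.19, 0, 0, 0, 0, 0, 0, -0.19, 0, 0, 0, 0, 0, 0, -0.19, 0, 0, 0, 0, 0, 0, -0.19, 0, 0, 0, 0, 0, 0, -0.19, 0, 0, 0, 0, 0, 0, -0.19, 0, 0, 0, 0, 0, 0, -0.19, 0, 0, 0, 0, 0, 0, 0, 0])

```text
time_s: 42.75
eef_pos: [367.9, 370.5, 201.2]
ee_rot: [-0.076, -3.138, 0.003]
force: [-0.1, -0.1, -0.7]
width: 85.7
finger_force: 0.0
```

```bash
sed -i 's/^print("wrench.*$//; s/^h=(p.*$/K=np.append(np.array([447,-63.5])-p[:2],0); print("to knob tool axes",(M.T@K).round(1),(M.T@K\/500).round(4))/' st.py; python3 st.py
```

```text
t 42.75 p [367.9 370.5 201.2] phi 177.22 tilt [-0.0023 -0.0018] w 85.7 F [-0.1 -0.1 -0.7] T [-0.    0.01 -0.02]
to knob tool axes [-100.  -429.7    0.6] [-0.2001 -0.8593  0.0012]
F in tool axes [ 0.1 -0.1  0.7]
```

Emit:
arm_command(moves=[-0.0222, -0.0955, 0, 0, 0, 0, 0, -0.0222, -0.0955, 0, 0, 0, 0, 0, -0.0222, -0.0955, 0, 0, 0, 0, 0, -0.0222, -0.0955, 0, 0, 0, 0, 0, -0.0222, -0.0955, 0, 0, 0, 0, 0, -0.0222, -0.0955, 0, 0, 0, 0, 0, -0.0222, -0.0955, 0, 0, 0, 0, 0, -0.0222, -0.0955, 0, 0, 0, 0, 0, -0.0222, -0.0955, 0, 0, 0, 0, 0, 0, 0, 0, 0, 0, 0, 0])

```text
time_s: 43.75
eef_pos: [447.3, -68.3, 202.1]
ee_rot: [0.097, 3.14, -0.002]
force: [0.3, 0.2, -0.3]
width: 85.4
finger_force: 0.0
```

```bash
python3 st.py; python3 - <<'E'
from h import *
c,im=snap("wrist","w31"); print(proj(c,(447,-63.5,73)))
g=cv2.cvtColor(im,cv2.COLOR_BGR2GRAY); u=proj(c,(447,-63.5,73)).astype(int)
print(g[u[1]-50:u[1]+50:4,u[0]-50:u[0]+50:4])
for t in (35,50,65):
  m=(g<t).astype(np.uint8)*255; m[250:]=0
  cs,_=cv2.findContours(m,0,1)
  for k in cs:
    r=cv2.minAreaRect(k)
    if cv2.contourArea(k)>200 and np.hypot(*(np.array(r[0])-u))<70:
        b=cv2.boxPoints(r); print(t,cv2.contourArea(k),np.round(r[0],1),np.round(r[1],1),r[2], hit(c,*r[0],73),[hit(c,*q,73)[:2].tolist() for q in b])
E
```

```text
t 43.75 p [447.3 -68.3 202.1] phi 176.45 tilt [-0.     -0.0015] w 85.4 F [ 0.3  0.2 -0.3] T [ 0.06  0.01 -0.05]
to knob tool axes [ 0.6  4.8 -0. ] [ 0.0012  0.0095 -0.    ]
F in tool axes [-0.3  0.2  0.3]
[324.3 191.1]
[[ 90  91  90  89 134 118  89  66  64  81  95 185 219 105  97  85  71  66
   66  68 140 140 139 141 139]
 [ 88  87  91  89  88  88  88 145  93  92  93  93 222  91  93  93  93  90
   67  73 140 139 139 140 140]
 [123 124 148 139  88  87 171  97  94  94  93  94  93  93  94  94  94  93
   93  96 141 139 139 140 140]
 [122 130 222  88  90 125  93 111  92  94  93  93  93  93  95  93  92  93
   90  91 107 140 139 139 138]
 [222 229 132  88 181 193  89  91  92  74  16  14  14  16  14  43  91  99
  174 218 126 132 141 138 140]
 [161 160  86 142 225 225 203 172  17  16  17  12  13   6  17  15  18 214
  226 226 229 194  66  66  67]
 [164 162  85 214 226 228 203  33  57  16  19  11  14  19  16  12  19  15
  230 228 231 231 155 163 168]
 [163 140  87 223 224 200  84  52  56  20  15  16  16 109  16  14  71  75
  129 227 229 229 182 216 216]
 [164 165 128 225 226 204  36  53  43  17
[... 1443 characters left out ...]
139 137 139 140 138 137 138 141 139 137 138 139 141 140 139
  137 138 140 139 140 139 135]
 [162 162 140 138 136 138 138 138 138 137 139 140 137 136 139 137 138 138
  135 138 136 141 138 137 137]
 [161 162 141 137 138 137 138 139 136 138 138 141 140 141 137 138 138 138
  137 139 139 139 139 138 136]]
35 726.0 [315.9 183.8] [40. 61.] 15.751173973083496 [441.3 -69.2  73. ] [[458.0, -90.4], [415.9, -75.3], [425.2, -48.8], [468.0, -62.8]]
50 1779.0 [316.1 184.1] [41.7 62. ] 16.144338607788086 [441.4 -69.1  73. ] [[458.1, -91.1], [415.5, -75.4], [425.4, -47.9], [468.8, -62.4]]
65 1918.5 [322. 186.] [62. 50.] 90.0 [443.1 -64.9  73. ] [[419.7, -81.1], [421.8, -46.1], [467.6, -48.0], [465.4, -84.6]]
```

Emit:
arm_command(moves=[0.0005, 0.009, 0.08, 0, 0, 0, 0.4, 0, 0, 0.08, 0, 0, 0, 0.4, 0, 0, 0.08, 0, 0, 0, 0.4, 0, 0, 0.02, 0, 0, 0, 0.4, 0, 0, 0, 0, 0, 0, 0.4, 0, 0, 0, 0, 0, 0, 1, 0, 0, 0, 0, 0, 0, 1, 0, 0, 0, 0, 0, 0, 1, 0, 0, 0, 0, 0, 0, 1], squeeze=40)

```text
time_s: 44.7
eef_pos: [448.5, -63.8, 75.3]
ee_rot: [0.085, 3.137, -0.019]
force: [-4.7, -25.8, 4.6]
width: 13.1
finger_force: 42.6
```

```bash
python3 st.py
```

```text
t 44.7 p [448.5 -63.8  75.3] phi 176.91 tilt [ 0.003  -0.0122] w 13.1 F [ -4.7 -25.8   4.6] T [-5.29  0.99  0.06]
to knob tool axes [ 1.5  0.2 -0. ] [ 0.003   0.0005 -0.    ]
F in tool axes [  3.3 -26.1  -4.3]
```

Emit:
arm_command(moves=[0, -0.004, 0, 0, 0, 0, 1, 0, 0, 0, 0, 0, 0, 1])

```text
time_s: 44.9
eef_pos: [448.4, -64.2, 75.3]
ee_rot: [0.084, 3.137, -0.012]
force: [-3.6, -16.5, 6.1]
width: 12.9
finger_force: 43.0
```

```bash
python3 st.py
```

```text
t 44.9 p [448.4 -64.2  75.3] phi 176.95 tilt [ 0.0036 -0.0077] w 12.9 F [ -3.6 -16.5   6.1] T [-3.14  0.73  0.04]
to knob tool axes [ 1.5  0.6 -0. ] [ 0.0029  0.0012 -0.    ]
F in tool axes [  2.7 -16.8  -6. ]
```

Emit:
arm_command(moves=[0, -0.0065, -0.003, 0, 0, 0, 1, 0, 0, 0, 0, 0, 0, 1])

```text
time_s: 45.1
eef_pos: [448.3, -64.8, 75.6]
ee_rot: [0.081, 3.137, -0.002]
force: [4.1, -2.0, -12.7]
width: 12.9
finger_force: 41.9
```

Emit:
arm_command(moves=[0, 0, 0, 0, 0, 0.15, 1, 0, 0, 0, 0, 0, 0.15, 1, 0, 0, 0, 0, 0, 0.15, 1, 0, 0, 0, 0, 0, 0.15, 1, 0, 0, 0, 0, 0, 0, 1])

```text
time_s: 45.6
eef_pos: [448.2, -65.1, 75.6]
ee_rot: [0.817, 3.029, -0.003]
force: [5.4, -4.9, -12.5]
width: 13.2
finger_force: 41.8
```

```bash
python3 st.py
```

```text
t 45.6 p [448.2 -65.1  75.6] phi 149.79 tilt [ 0.0036 -0.0028] w 13.2 F [  5.4  -4.9 -12.5] T [-1.15 -0.98 -0.09]
to knob tool axes [ 1.9  0.8 -0. ] [ 0.0037  0.0016 -0.    ]
F in tool axes [-7.1 -1.5 12.5]
```

Emit:
arm_command(moves=[-0.0027, -0.0007, 0.002, 0, 0, 0, 1, 0, 0, 0, 0, 0, 0.17, 1, 0, 0, 0, 0, 0, 0.17, 1, 0, 0, 0, 0, 0, 0.17, 1, 0, 0, 0, 0, 0, 0.17, 1, 0, 0, 0, 0, 0, 0.17, 1, 0, 0, 0, 0, 0, 0.17, 1, 0, 0, 0, 0, 0, 0.17, 1, 0, 0, 0, 0, 0, 0, 1])

```text
time_s: 46.5
eef_pos: [447.7, -65.7, 75.4]
ee_rot: [2.096, 2.337, -0.001]
force: [-6.2, -3.0, 13.1]
width: 13.2
finger_force: 45.6
```

```bash
python3 st.py
```

```text
t 46.5 p [447.7 -65.7  75.4] phi 96.23 tilt [ 0.0013 -0.0024] w 13.2 F [-6.2 -3.  13.1] T [-0.67  1.35 -0.04]
to knob tool axes [ 2.2 -0.5 -0. ] [ 0.0045 -0.0009 -0.    ]
F in tool axes [ -2.3  -6.4 -13.1]
```

Emit:
arm_command(moves=[0, 0, 0, 0, 0, 0.17, 1, 0, 0, 0, 0, 0, 0.17, 1, 0, 0, 0, 0, 0, 0.17, 1, 0, 0, 0, 0, 0, 0.17, 1, 0, 0, 0, 0, 0, 0, 1])

```text
time_s: 47.0
eef_pos: [447.2, -65.6, 75.4]
ee_rot: [2.638, 1.701, -0.002]
force: [-8.6, -3.2, 15.2]
width: 13.0
finger_force: 46.0
```

```bash
python3 st.py
```

```text
t 47.0 p [447.2 -65.6  75.4] phi 65.63 tilt [ 0.0004 -0.0024] w 13.0 F [-8.6 -3.2 15.2] T [-0.74  1.8  -0.  ]
to knob tool axes [ 1.9 -1.1 -0. ] [ 0.0037 -0.0022 -0.    ]
F in tool axes [ -6.5  -6.5 -15.2]
```

Emit:
arm_command(moves=[-0.001, -0.001, -0.001, 0, 0, 0.12, 1, 0, 0, 0, 0, 0, 0.12, 1, 0, 0, 0, 0, 0, 0.12, 1, 0, 0, 0, 0, 0, 0, 1])

```text
time_s: 47.4
eef_pos: [446.9, -65.6, 75.4]
ee_rot: [2.851, 1.315, 0.0]
force: [-4.3, -1.2, 6.2]
width: 12.9
finger_force: 44.6
```

```bash
python3 st.py
```

```text
t 47.4 p [446.9 -65.6  75.4] phi 49.53 tilt [ 0.0009 -0.0015] w 12.9 F [-4.3 -1.2  6.2] T [-0.37  0.92 -0.02]
to knob tool axes [ 1.6 -1.3 -0. ] [ 0.0033 -0.0025 -0.    ]
F in tool axes [-3.7 -2.5 -6.2]
```

Emit:
arm_command(moves=[0, 0, 0, 0, 0, 0.08, 1, 0, 0, 0, 0, 0, 0.08, 1, 0, 0, 0, 0, 0, 0, 1])

```text
time_s: 47.7
eef_pos: [446.8, -65.5, 75.4]
ee_rot: [2.928, 1.135, 0.001]
force: [-4.2, -0.9, 5.6]
width: 13.1
finger_force: 44.7
```

```bash
python3 st.py
```

```text
t 47.7 p [446.8 -65.5  75.4] phi 42.39 tilt [ 0.0008 -0.0012] w 13.1 F [-4.2 -0.9  5.6] T [-0.29  1.05 -0.04]
to knob tool axes [ 1.4 -1.3 -0. ] [ 0.0029 -0.0027 -0.    ]
F in tool axes [-3.8 -2.1 -5.6]
```

Emit:
arm_command(moves=[0, 0, 0, 0, 0, 0.08, 1, 0, 0, 0, 0, 0, 0.04, 1, 0, 0, 0, 0, 0, 0, 1])

```text
time_s: 48.0
eef_pos: [446.8, -65.4, 75.5]
ee_rot: [2.976, 1.001, 0.0]
force: [-3.9, -1.0, 7.2]
width: 13.2
finger_force: 56.9
```

```bash
python3 st.py
```

```text
t 48.0 p [446.8 -65.4  75.5] phi 37.16 tilt [ 0.0007 -0.0015] w 13.2 F [-3.9 -1.   7.2] T [-0.47  1.08  1.31]
to knob tool axes [ 1.3 -1.4 -0. ] [ 0.0026 -0.0028 -0.    ]
F in tool axes [-3.7 -1.5 -7.2]
```

Emit:
arm_command(moves=[0, 0, 0, 0, 0, 0, 0.6, 0, 0, 0, 0, 0, 0, 0.5, 0, 0, 0, 0, 0, 0, 0.5, 0, 0, -0.03, 0, 0, 0, 0.5, 0, 0, -0.08, 0, 0, 0, 0.5, 0, 0, -0.09, 0, 0, 0, 0.5, 0, 0, -0.09, 0, 0, 0, 0.5, 0, 0, 0, 0, 0, 0, 0.5])

```text
time_s: 48.8
eef_pos: [449.7, -66.0, 224.4]
ee_rot: [2.973, 0.999, 0.012]
force: [0.3, -0.8, -0.8]
width: 42.8
finger_force: 0.0
```

```bash
python3 st.py; python3 - <<'E'
from h import *
c,im=snap("wrist","w40"); u=proj(c,(447,-64,73)).astype(int); print(u)
g=cv2.cvtColor(im,6); print(g[max(0,u[1]-44):u[1]+44:4,u[0]-44:u[0]+44:4])
E
```

```text
t 48.8 p [449.7 -66.  224.4] phi 37.14 tilt [ 0.0088 -0.0027] w 42.8 F [ 0.3 -0.8 -0.8] T [-0.   -0.02 -0.  ]
to knob tool axes [-0.7 -3.6 -0. ] [-0.0014 -0.0072 -0.0001]
F in tool axes [-0.3  0.8  0.8]
[312 187]
[[188 191 197 193 194 194 177 155 197 202 198 205 198 195 208 198 136 136
  137 136 135 137]
 [188 187 188 196 193 181 187 200 200 196 203 194 202 197 193 204 198 191
  128 138 137 136]
 [127 190 188 187 184 196 201 201 195 200 198 200 195 199 195 192 200 194
  194 136 137 137]
 [135 125 188 188 180 193 198 198 201  88  29  38  24  38 118 197 189 193
  195 184 137 137]
 [135 134 135 161 198 189 191 184  41  44  14  17  14  15  48  34 174 187
  189 196 131 135]
 [136 136 136 183 190 194 190  38  48  33  33 108  35  25  47  48  40 195
  186 185 186 137]
 [136 135 133 188 187 189  79  46  46  28  41 215  38  27  46  46  43  50
  192 186 184 134]
 [134 133 139 186 187 186  39  42  44  35  39 192  36  26  36  41  40  36
  186 190 189 124]
 [137 136 140 184 184 186  41  39  42  32  39 176  39  28  41  43  39  34
  187 184 188 137]
 [135 134 140 190 185 162  39  39  39  35  36 166 
[... 459 characters left out ...]
0  32  34  29  42 196 221 219
  218 168 161 161]
 [184 185 186 120 137 137 188 185 186 190  27  31  34  32 142 217 218 218
  165 159 160 161]
 [186 189 188 185 126 133 133 187 184 187  24  35  32  29 172 216 216 132
  158 160 156 159]
 [188 190 191 182 177 150 131 134  66 169 139  88 125 129 189 219 222 220
  154 159  91  95]
 [189 189 191 188 183 183 162  61  84  92 161 159 160 135 132 162 130 155
  129 158  96 122]
 [189 193  95  92  91 166 145 119  89  91  93  95  87  89  90  90  98  89
   89  81 116 119]
 [176 136  96  94  91 123 122 121 118  96  91  89  91  91  91  91  92  88
   83 114 114 113]
 [ 91  94  93  94 123 121 124 123 117 115 112  87  89  92  91  88  90  83
  105 110 113 112]]
```

```bash
python3 edge.py; python3 jaw.py t40 | tail -1; python3 - <<'E'
from h import *
c,im=snap("scene","s40")
b=cv2.imread("pics/s16.png"); 
for p,r,a in lids(im,60): print(p,r,a)
for p in [(66,90),(0,90),(-66,90)]: print(proj(c,list(cr((513,34),-.05,p))+[60]))
E
```

```text
top0 [12.0, 12.0, 10.0, 11.5, 11.5, 10.0]
t20 [34.5, 38.0, 36.0, 35.0, 36.0, 36.0]
t21 [58.5, 58.5, 58.0, 59.0, 58.5, 59.5]
None [60.5, 62.0, 61.5, 61.0, 62.0, 61.5]
[([281.0, 193.9], 1028.0, array([514.4, 119. ,  60. ])), ([206.0, 172.8], 822.0, array([579.4, 334.7,  60. ])), ([285.0, 144.5], 68.0, array([661.3, 108.3,  60. ])), ([186.4, 56.2], 59.0, array([945.8, 408.4,  60. ])), ([347.7, 24.3], 109.5, array([1045.3,  -82.6,   60. ])), ([410.0, 14.0], 92.5, array([1077.6, -275.6,   60. ]))]
[421.5 383.7] 16.7 279.5
[373.  247.5] 43.8 1732.0
[480. 220.] 39.3 1232.5
[304. 193.] 26.9 692.0
[403.9 179.6] 9.2 162.0
[349. 183.] 15.0 300.0
[443.6 192.3] 32.8 1402.5
[291. 170.] 18.4 600.5
[320.5 182.8]
[304.2 186.9]
[287.1 191.2]
```

```bash
python3 -c "
from station import robot
print(robot.finish_job())"
```

```text
the job is handed in; nothing more can be done
None
```

I handed the job in at about 49 s on the robot's clock, and no verdict came back: all three jars stand in the cradle, the jaw measures closed on them, the lock knob is at its stop, and the wrench lies flat on the bench.

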